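# Pack the film applicators away in their fitted case

### The arm

A 6-joint arm with a two-finger parallel gripper is mounted at the origin on a cart in front of the work surface, level with it; the furniture and walls round the work are solid. World frame = base frame: x ahead of the robot, y to its left, z up, the work surface at z = 0. Lengths are in m, angles in degrees, forces in N, time in s.
With the tool pointing down it reaches from about 0.325 to 0.9 m from the base axis. Payload 6.1 kg.
Tool frame: the origin (TCP) lies on the centre line of the jaws, within the pads' length; the fingertips stand 14 mm ahead of it and the grasp point (between the pads) lies 5 mm behind it; z points along the fingers, y is the direction in which the jaws open and shut (so a half turn about z gives the same grasp; the last joint's range is limited). The gripper opens to 87 mm and grips with 3 to 60 N. Pads are 19 mm wide; open, the fingers measure 117 mm over their backs; the gripper's body (75 mm by 190 mm) begins 51 mm behind the grasp point.
Start: joints at [-75.751, 12.628, 87.462, -0, 79.91, -7.225], TCP at [0.229, -0.582, 0.237] pointing down, gripper open.
Joint ranges: [-170.65, 170.65], [-52.31, 119.04], [5.05, 147.46], [-71.25, 251.25], [11.57, 151.72], [-153.62, 153.62]. Speed limits (degrees/s): [147.25, 147.25, 172.46, 180, 180, 180].

### API

Orientations are given as a 3x3 rotation matrix whose columns are the frame's x, y, z axes.
In Python, from station import read_state, grab_frame, camera_info, close_job gives the robot as it stands.
- The arm moves only by the tool drive_tool, never from a script. Its argument "plan" is a list of rows, each an object with "delta_rot": the turn, a rotation vector about the tool's x, y, z in units of 5 degrees (1.0 is 5 degrees), a list of three; "xyz": the shift along the tool's x, y, z in units of 40 mm (1.0 is 40 mm), a list of three; "jaw": the opening, from 0 (shut) to 1 (fully open). In form: [{"delta_rot": [rx, ry, rz], "xyz": [tx, ty, tz], "jaw": jaw}, ...]. A call has 1 to 20 rows; each row shifts and turns the commanded pose from where the row before left it, along the tool's axes as they then stand; what a row does not reach is not made up. A row lasts 1/12 s, in which the tool goes at most 41.7 mm and 7.16 degrees, less where a joint would pass 70% of its speed; a pose out of reach is approached as far as the arm can. A call is refused whole if a number of a shift passes 1 or a number of a turn 1, either way. A call with a gripper value outside its range is refused whole. The fingers move at their own pace and stop on an object; "newtons" is the grip in N (left out, the last holds). Time passes only in rows, so rows that do not move let the fingers close. It gives the time, the measured TCP pose, the force and the opening at its end, in the units of the state.
- read_state(): the state, without advancing time (a new reading comes with each control period).
- grab_frame(name): name is "side" or "top" or "wrist"; returns the picture (400x640x3 uint8, red, green, blue); there is no depth.
- camera_info(name): a dict with "mtx" (3x3 intrinsics, pixels), "k1" (the pictures are not rectified: a ray, as slopes to the right and down, at radius r is drawn at 1 + k1 r^2 times it, then the intrinsics apply), "extrinsics" (4x4, takes a point from camera to world coordinates). Camera axes: x right, y up, looking along -z (the intrinsics and any distortion apply to the point x, -y, -z); pixel columns grow to the right and rows downward; lengths in m; the calibration is good to about 2 mm. A picture is of the moment at which its call begins: read the wrist's pose just before it. camera_info takes no time and is no camera call; for the wrist camera it gives the pose at the moment of the call.
- close_job(): hands the job in, once; it reports no verdict.
The state is a dict: "time_s": time; "joints": joint angles; "joint_vel": joint speeds; "joint_torque": joint torques, N m; "tcp_pos": TCP position; "orientation": TCP orientation; "ft_force": force on the tool from outside, world axes, zero at the start; "wrist_torque": the same for the moment, N m; "gripper_width": finger opening in m.
Only numpy, scipy, OpenCV 4.12 (cv2) and the standard library are available. Lean on these libraries where they do the work, as an engineer would, in place of code of your own. Each camera call takes 0.05 s, during which the arm holds its last target. There are 200 camera calls.

### The job

Put the three steel film applicators away in the blue case: lay each one, upright as it now stands on the table, down in the pocket cut for its length, flat on the pocket's floor. Then shut the lid fully, and leave the other things on the bench where they are.

Things in the scene. Friction and masses are not known exactly. Their poses are not given: they have to be found in the camera images.
- applicator_short: steel film applicator (short): straight bar 80 mm long, 24 mm wide and 28 mm high at its two square end cheeks, 20 mm wide between them (upright fluted sides from z = 10 to 27 mm: take it there, at mid-length); like the other two but for its length. Origin: centre of its underside, y along it, z up; both ends and both sides alike. About 256 g
- applicator_medium: steel film applicator (medium): straight bar 105 mm long, 24 mm wide and 28 mm high at its two square end cheeks, 20 mm wide between them (upright fluted sides from z = 10 to 27 mm: take it there, at mid-length); like the other two but for its length. Origin: centre of its underside, y along it, z up; both ends and both sides alike. About 336 g
- applicator_long: steel film applicator (long): straight bar 130 mm long, 24 mm wide and 28 mm high at its two square end cheeks, 20 mm wide between them (upright fluted sides from z = 10 to 27 mm: take it there, at mid-length); like the other two but for its length. Origin: centre of its underside, y along it, z up; both ends and both sides alike. About 416 g
- case: blue case, fixed, 196 (x) x 166 (y) mm, rim 22 mm high; origin: centre of its underside, z up. Black lining (yellow floor), top at 21 mm, 3 lanes along y, 52 mm apart, 30 mm wide, 15 mm deep, edges chamfered, closed off to pockets 88, 113, 138 mm long. Finger channel as deep as the lanes (48 mm wide, |y| < 24, out to walls at |x| = 93) crosses them at mid-length. Lid hinged along the +y side
- pocket_short (a point): centre of the floor of the 88 mm long pocket, 6 mm above the case's underside, at case x = -52 mm; y along the pocket, z up
- pocket_medium (a point): centre of the floor of the 113 mm long pocket, 6 mm above the case's underside, at case x = 0 mm; y along the pocket, z up
- pocket_long (a point): centre of the floor of the 138 mm long pocket, 6 mm above the case's underside, at case x = +52 mm; y along the pocket, z up
- case_lid (a joint): lid angle, rad: 0 shut, 1.57 upright, 1.95 leaning right back. Blue shell 196 x 166 mm, 20 mm deep (16 inside), 0.2 kg, hinged at case y = +83, z = 22 mm. A stiff hinge holds it near upright; below about 0.8 it sinks shut by itself. Shut, it clears an applicator lying in its pocket by 4 mm; one that is not right down keeps it from shutting
- lid_edge (a point): middle of the lid's free edge (166 mm from the hinge, half way through its 20 mm depth); when shut it lies at case y = -83 mm, z = 32 mm. Its y axis points from the free edge to the hinge, its z axis out of the lid's outer face. A black wire pull, 8 mm thick and 60 mm wide, stands out 20 mm beyond the edge
- wash_bottle: white wash bottle with red spout, 90x55x171 mm; bystander; origin at the centre of its underside
- thickness_gauge: small black bench dial gauge, 34x52x88 mm; bystander; origin at the centre of its underside
- stopwatch: black stopwatch lying flat, 70x58x17 mm; bystander; origin at the centre of its underside
- tape_roll_blue: blue roll of tape lying flat, 92 mm across, 18 mm high; bystander; origin at the centre of its underside
Not all that is in view belongs to the job. Leave any turquoise look-alike of the applicator_short alone.

How it is judged (in metres and radians):
On the way:
1. all three applicators lie down in the pockets of their own length, with the lid still open (horizontal distance between applicator_short and pocket_short below 0.008 m and z of applicator_short in the frame of pocket_short between -0.004 and 0.003 m and angle between the y axis of applicator_short and the y axis of pocket_short, either way round below 0.17 rad and angle between each of applicator_short, applicator_medium, applicator_long's own z axis and vertical below 0.06 rad and horizontal distance between applicator_medium and pocket_medium below 0.008 m and z of applicator_medium in the frame of pocket_medium between -0.004 and 0.003 m and angle between the y axis of applicator_medium and the y axis of pocket_medium, either way round below 0.17 rad and horizontal distance between applicator_long and pocket_long below 0.008 m and z of applicator_long in the frame of pocket_long between -0.004 and 0.003 m and angle between the y axis of applicator_long and the y axis of pocket_long, either way round below 0.17 rad and value of joint case_lid above 0.5 rad), for 0.2 s.
At the end, for the whole second after the job is handed in: each applicator lies at rest, upright and released, in the pocket of its own length: centre within 8 mm of the pocket's centre, underside within 3 mm of its floor, along it within 0.17 rad, tilted less than 0.06 rad; and the lid is shut to within 0.04 rad (horizontal distance between applicator_short and pocket_short below 0.008 m and z of applicator_short in the frame of pocket_short between -0.004 and 0.003 m and angle between the y axis of applicator_short and the y axis of pocket_short, either way round below 0.17 rad and angle between each of applicator_short, applicator_medium, applicator_long's own z axis and vertical below 0.06 rad and horizontal distance between applicator_medium and pocket_medium below 0.008 m and z of applicator_medium in the frame of pocket_medium between -0.004 and 0.003 m and angle between the y axis of applicator_medium and the y axis of pocket_medium, either way round below 0.17 rad and horizontal distance between applicator_long and pocket_long below 0.008 m and z of applicator_long in the frame of pocket_long between -0.004 and 0.003 m and angle between the y axis of applicator_long and the y axis of pocket_long, either way round below 0.17 rad and value of joint case_lid below 0.04 rad and linear speed of each of applicator_short, applicator_medium, applicator_long below 0.02 m/s); the robot touches nothing.
It fails at once if the wash bottle is moved by more than 40 mm (distance of wash_bottle from where it was at the start of the episode above 0.04 m).
It fails at once if the thickness gauge is moved by more than 40 mm (distance of thickness_gauge from where it was at the start of the episode above 0.04 m).
It fails at once if the stopwatch is moved by more than 40 mm (distance of stopwatch from where it was at the start of the episode above 0.04 m).
It fails at once if the tape roll blue is moved by more than 40 mm (distance of tape_roll_blue from where it was at the start of the episode above 0.04 m).
It also fails if it takes over 72 s, if anything falls off the work surface, if the arm or the gripper's body presses on something with over 40 N, if the wrist force passes 120 N, or if a joint passes its speed limit or range.

## Working session

There is one attempt and no reset: what is moved stays moved. The work goes in short steps, Python scripts to look and compute and a tool call to move; the robot and the scene stay as the last step left them, time stands still between calls to the robot, and variables do not carry over. Pictures are saved under pics/ and viewed, about 8 in all and at most 12, crops included, and the job is handed in when it is done.

Besides the shell and the picture viewer there is one more tool, called after "Emit:" as a command line: name --argument value ..., lists and objects as JSON in quotes. drive_tool: Moves the arm, as the interface text tells. Its arguments: {"type":"object","properties":{"plan":{"type":"array","items":{"type":"object","properties":{"delta_rot":{"type":"array","items":{"type":"number"}},"xyz":{"type":"array","items":{"type":"number"}},"jaw":{"type":"number"}}}},"newtons":{"type":"number"}},"required":["plan"]}

```bash
ls; mkdir -p pics; python3 - <<'E'
from station import *
import cv2
s=read_state();print(s['time_s'],s['tcp_pos'],s['orientation'],s['gripper_width'])
for n in('top','side','wrist'):
    c=camera_info(n);print(n,c['mtx'],c['k1'],c['extrinsics'])
    f=grab_frame(n);cv2.imwrite(f'pics/{n}0.png',f[:,:,::-1])
E
```

```text
pics
0.0 [ 0.2286678  -0.58102854  0.23541898] [[ 9.30563208e-01  3.66130920e-01 -5.14375430e-04]
 [ 3.66131218e-01 -9.30561305e-01  1.89418086e-03]
 [ 2.14860311e-04 -1.95098392e-03 -9.99998074e-01]] 0.08714150911559652
top [[381.83162724   0.         322.2265481 ]
 [  0.         381.83162724 198.25750275]
 [  0.           0.           1.        ]] 0.020588284064887278 [[-0.00521105  0.99552717 -0.09433188  0.41392217]
 [-0.99995469 -0.00443619  0.00842208 -0.04067768]
 [ 0.00796593  0.0943715   0.99550518  1.1862843 ]
 [ 0.          0.          0.          1.        ]]
side [[432.84879681   0.         326.2167804 ]
 [  0.         432.84879681 198.03221317]
 [  0.           0.           1.        ]] -0.05053784226112583 [[ 0.94882573 -0.2527497   0.18933391  0.83477916]
 [ 0.31570221  0.77408502 -0.54874811 -0.87746948]
 [-0.00786462  0.58043946  0.81426542  1.30748789]
 [ 0.          0.          0.          1.        ]]
wrist [[308.82388291   0.         314.32031368]
 [  0.         308.82388291 197.58905453]
 [  0.           0.           1.        ]] 0.008528327687615743 [[ 0.36573883  0.88563846  0.28614618  0.30699801]
 [-0.93071633  0.34851614  0.11092163 -0.55005215]
 [-0.0014901  -0.30688927  0.95174406  0.38372885]
 [ 0.          0.          0.          1.        ]]
```

View pics/top0.png

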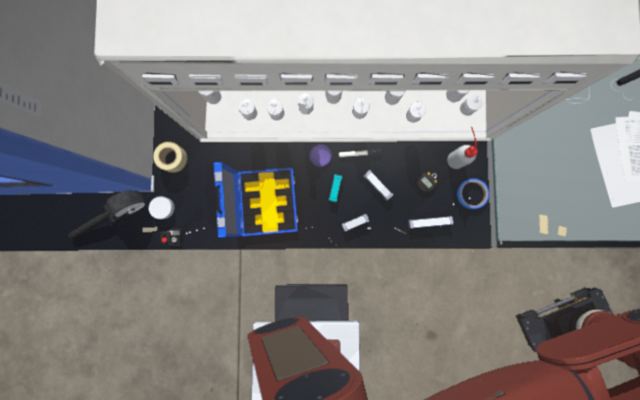

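View pics/side0.png

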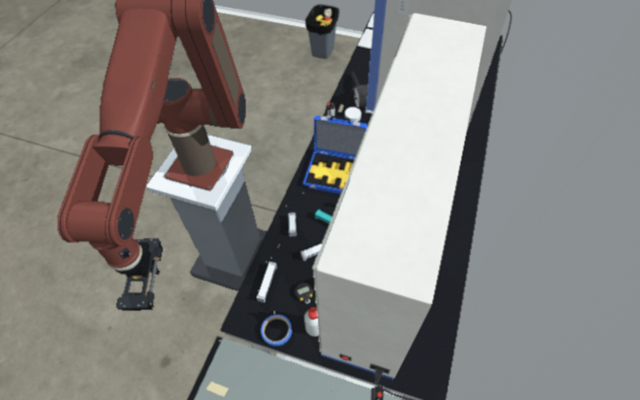

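The top view shows the case (cols 238–298, rows 168–236), with the lid up on its left at cols 215–238. It also shows the short bar at (355,222), the medium at (378,184), the long at (431,222), and the turquoise decoy at (335,188). In the side view the case is at (330,170), with the lid behind it. I'll zoom in on both.

```bash
cat > h.py <<'E'
import numpy as np, cv2
from station import *
def und(px,c):
    d=(np.array(px,float).reshape(-1,2)-c['mtx'][:2,2])/c['mtx'][0,0]
    u=d.copy()
    for _ in range(8): u=d/(1+c['k1']*(u**2).sum(1,keepdims=True))
    return u
def ray(px,c):
    u=und(px,c); E=np.array(c['extrinsics'])
    return E[:3,3], np.c_[u[:,0],-u[:,1],-np.ones(len(u))]@E[:3,:3].T
def onz(px,c,z):
    o,d=ray(px,c); return o+d*((z-o[2])/d[:,2])[:,None]
def tri(p1,c1,p2,c2):
    o1,d1=ray(p1,c1);o2,d2=ray(p2,c2);d1=d1[0];d2=d2[0]
    s=np.linalg.lstsq(np.c_[d1,-d2],o2-o1,rcond=None)[0]
    a,b=o1+d1*s[0],o2+d2*s[1]; return (a+b)/2,np.linalg.norm(a-b)
def proj(P,c):
    E=np.array(c['extrinsics']); q=(np.array(P)-E[:3,3])@E[:3,:3]; u=np.c_[q[:,0],-q[:,1]]/-q[:,2:]
    u=u*(1+c['k1']*(u**2).sum(1,keepdims=True)); return u*c['mtx'][0,0]+c['mtx'][:2,2]
def bars(f,c,z=.028,lo=110):
    hsv=cv2.cvtColor(f,cv2.COLOR_RGB2HSV); m=((hsv[...,2]>lo)&(hsv[...,1]<60)).astype(np.uint8)*255
    m=cv2.morphologyEx(m,cv2.MORPH_CLOSE,np.ones((5,5)))
    out=[]
    for k in cv2.findContours(m,cv2.RETR_EXTERNAL,cv2.CHAIN_APPROX_NONE)[0]:
        if cv2.contourArea(k)<80: continue
        P=onz(k.reshape(-1,2),c,z)[:,:2]; r=cv2.minAreaRect((P*1000).astype(np.float32))
        b=cv2.boxPoints(r); e=[b[1]-b[0],b[2]-b[1]]; e=max(e,key=np.linalg.norm); 
        out.append((k.reshape(-1,2).mean(0).round(),np.round(r[0],1),np.round(r[1],1),round(float(np.degrees(np.arctan2(e[1],e[0])))%180,1)))
    return out
E
python3 - <<'E'
from h import *
c=camera_info('top');f=cv2.imread('pics/top0.png')[:,:,::-1].copy()
for b in bars(f,c):
    if max(b[2])<200 and 0.35<b[1][0]/1000<.72: print(*b)
hsv=cv2.cvtColor(f,cv2.COLOR_RGB2HSV)
m=cv2.inRange(hsv,(22,150,100),(35,255,255)); ys,xs=np.nonzero(m)
k=(xs>230)&(xs<310)&(ys>150); P=onz(np.c_[xs,ys][k],c,.006)[:,:2]*1000
r=cv2.minAreaRect(P.astype(np.float32));print('yellow',r)
a=cv2.resize(f[150:250,205:305],None,fx=4,fy=4,interpolation=2)
g=cv2.imread('pics/side0.png')[:,:,::-1]; b=cv2.resize(g[110:210,290:390],None,fx=4,fy=4,interpolation=2)
cv2.imwrite('pics/crop1.png',np.hstack([a,b])[:,:,::-1])
cs=camera_info('side')
E
```

```text
[431. 222.] [ 450.6 -379.7] [ 25.2 133.4] 95.1
[355. 222.] [ 450.1 -149.5] [26.4 81.9] 111.5
[130. 209.] [493.5 529.4] [19.3 85.1] 108.7
[160. 207.] [499.4 437.9] [74.8 66.6] 89.7
[378. 184.] [ 566.1 -222. ] [105.8  26.3] 44.2
[353. 153.] [ 662.7 -144.7] [16.6 89.9] 92.7
yellow ((515.6370849609375, 122.26094818115234), (180.33956909179688, 139.73373413085938), 0.16504362225532532)
```

View pics/crop1.png

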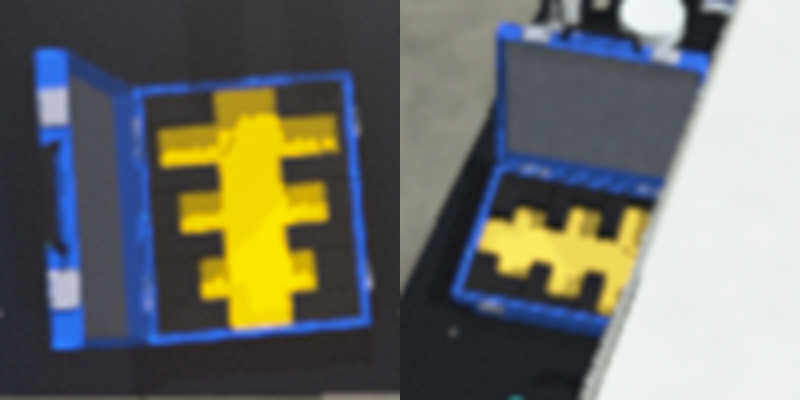

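View pics/wrist0.png

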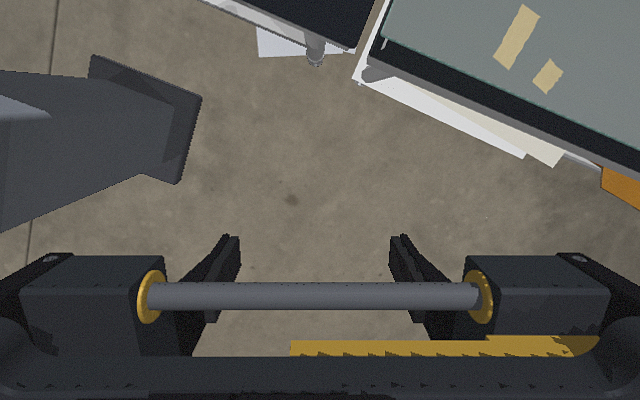

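Crop 1, left half: the rim corners are at crop (135,90), (350,75), (368,325) and (150,342), and the lid's free edge strip runs from (37,50) to (60,348). The lid is roughly upright and the case is yawed by a few degrees. The wrist view shows only floor and the gripper.

```bash
python3 - <<'E'
from h import *
c=camera_info('top');cs=camera_info('side')
f=lambda P:np.array(P)/4+[205-.375,150-.375]
R=onz(f([(135,88),(352,72),(370,326),(150,343)]),c,.022)[:,:2]*1000
print(R.round(1),R.mean(0)); 
ex=(R[0]+R[1]-R[2]-R[3])/2; ey=(R[0]+R[3]-R[1]-R[2])/2
print(np.linalg.norm(ex),np.degrees(np.arctan2(ex[1],ex[0])),np.linalg.norm(ey),np.degrees(np.arctan2(-ey[0],ey[1])))
# lid near-robot top corners: inner lip corner in top crop (80,345)?, outer (55,348); side crop outer (498,28)
for t in [(80,346),(55,348)]:
    for s in [(498,28),(503,40)]:
        print(t,s,tri(f([t]),c,np.array([s])/4+[290-.375,110-.375],cs))
# yellow mask on channel ends
E
```

```text
[[607.6 206.9]
 [619.5  40.3]
 [424.4  26.2]
 [412.5 192.5]] [516.00631442 116.45677792]
195.68696494540015 4.162651229414766 166.8729012824596 4.084177007897826
(80, 346) (498, 28) (array([0.59202993, 0.19052188, 0.2994935 ]), np.float64(0.3623126315477184))
(80, 346) (503, 40) (array([0.59502953, 0.19236951, 0.28725531]), np.float64(0.368212863997173))
(55, 348) (498, 28) (array([0.59092181, 0.20945245, 0.28190288]), np.float64(0.3623540271665005))
(55, 348) (503, 40) (array([0.59396028, 0.21157009, 0.26925336]), np.float64(0.3683598929192466))
```

```bash
python3 - <<'E'
from h import *
c=camera_info('top');cs=camera_info('side')
print(cs['mtx'],np.array(cs['extrinsics']))
P=[(.4506,-.3797,.028),(.4501,-.1495,.028),(.566,-.222,.028),(.516,.1165,.022)]
print(proj(P,c),proj(P,cs))
E
```

```text
[[432.84879681   0.         326.2167804 ]
 [  0.         432.84879681 198.03221317]
 [  0.           0.           1.        ]] [[ 0.94882573 -0.2527497   0.18933391  0.83477916]
 [ 0.31570221  0.77408502 -0.54874811 -0.87746948]
 [-0.00786462  0.58043946  0.81426542  1.30748789]
 [ 0.          0.          0.          1.        ]]
[[430.96161354 221.77728611]
 [355.02719217 222.28339839]
 [378.20537663 184.24016032]
 [267.58679335 201.18661891]] [[264.84601802 278.97932561]
 [290.46948473 221.44123877]
 [314.89148845 247.86823963]
 [331.83205859 170.83875838]]
```

```bash
python3 - <<'E'
from h import *
c=camera_info('top');cs=camera_info('side')
f=lambda P:np.array(P)/4+[205-.375,150-.375]
for t in [(80,346),(55,348)]:
    for s in [(98,28),(103,40)]:
        print(t,s,tri(f([t]),c,np.array([s])/4+[290-.375,110-.375],cs))
# predicted lid corners vs angle
y=np.radians(4.1);Rz=np.array([[np.cos(y),-np.sin(y)],[np.sin(y),np.cos(y)]])
for a in (1.4,1.57,1.75,1.95):
    Q=[]
    for h in (0,.02):
        cy=.083-.166*np.cos(a)+h*np.sin(a); cz=.022+.166*np.sin(a)+h*np.cos(a)
        Q.append([*(Rz@[-.098,cy]+[.516,.1165]),cz])
    print(a,((proj(Q,c)-[204.6,149.6])*4).round(),((proj(Q,cs)-[289.6,109.6])*4).round(),np.round(Q,3))
E
```

```text
(80, 346) (98, 28) (array([0.41455836, 0.20517954, 0.19270519]), np.float64(0.007937244234258076))
(80, 346) (103, 40) (array([0.41559045, 0.21072836, 0.17243826]), np.float64(0.010386448034537792))
(55, 348) (98, 28) (array([0.41051088, 0.22439927, 0.17474643]), np.float64(0.0016371920802011916))
(55, 348) (103, 40) (array([0.41146608, 0.23047705, 0.15370162]), np.float64(0.003995668061562184))
1.4 [[143. 341.]
 [112. 343.]] [[79. 65.]
 [84. 47.]] [[0.414 0.164 0.186]
 [0.413 0.184 0.189]]
1.57 [[ 99. 344.]
 [ 68. 346.]] [[87. 42.]
 [93. 27.]] [[0.412 0.192 0.188]
 [0.411 0.212 0.188]]
1.75 [[ 54. 348.]
 [ 25. 350.]] [[ 96.  22.]
 [101.  10.]] [[0.41  0.222 0.185]
 [0.409 0.241 0.182]]
1.95 [[  9. 351.]
 [-16. 353.]] [[105.   6.]
 [110.  -2.]] [[0.408 0.254 0.176]
 [0.407 0.272 0.169]]
```

```bash
cat > go.py <<'E'
import sys
from h import *
from scipy.spatial.transform import Rotation as Ro
# go.py x y z yaw tilt n : row repeated n times bringing the grasp point there (m, deg)
x,y,z,yaw,tilt,n=map(float,sys.argv[1:7]); n=int(n)
s=read_state(); R0=np.array(s['orientation']); p0=np.array(s['tcp_pos'])
a=np.radians(yaw); X=np.array([np.cos(a),np.sin(a),0]); Z=np.array([0,0,-1.])
R1=np.c_[X,np.cross(Z,X),Z]@Ro.from_euler('y',tilt,degrees=True).as_matrix()
p1=np.array([x,y,z])+.005*R1[:,2]
w=Ro.from_matrix(R0.T@R1).as_rotvec()/n
M=sum(Ro.from_rotvec(w*k).as_matrix() for k in range(n))
t=np.linalg.solve(M,R0.T@(p1-p0))
print('t',round(s['time_s'],2),'from grasp pt',(p0-.005*R0[:,2]).round(4),'w',round(s['gripper_width'],4),'F',np.round(s['ft_force'],1))
print('rot',(np.degrees(w)/5).round(3),'xyz',(t/.04).round(3),'norm',round(np.linalg.norm(t)/.04,2),'x',n)
E
python3 go.py .4506 -.3797 .14 95.1 15 16
```

```text
t 0.15 from grasp pt [ 0.2287 -0.5812  0.2407] w 0.0869 F [-0.7 -0.7  0.2]
rot [ 0.12   0.16  -0.915] xyz [0.468 0.127 0.213] norm 0.53 x 16
```

Emit:
drive_tool --plan '[{"delta_rot": [0.12,0.16,-0.915],"xyz": [0.468,0.127,0.213],"jaw": 1},{"delta_rot": [0.12,0.16,-0.915],"xyz": [0.468,0.127,0.213],"jaw": 1},{"delta_rot": [0.12,0.16,-0.915],"xyz": [0.468,0.127,0.213],"jaw": 1},{"delta_rot": [0.12,0.16,-0.915],"xyz": [0.468,0.127,0.213],"jaw": 1},{"delta_rot": [0.12,0.16,-0.915],"xyz": [0.468,0.127,0.213],"jaw": 1},{"delta_rot": [0.12,0.16,-0.915],"xyz": [0.468,0.127,0.213],"jaw": 1},{"delta_rot": [0.12,0.16,-0.915],"xyz": [0.468,0.127,0.213],"jaw": 1},{"delta_rot": [0.12,0.16,-0.915],"xyz": [0.468,0.127,0.213],"jaw": 1},{"delta_rot": [0.12,0.16,-0.915],"xyz": [0.468,0.127,0.213],"jaw": 1},{"delta_rot": [0.12,0.16,-0.915],"xyz": [0.468,0.127,0.213],"jaw": 1},{"delta_rot": [0.12,0.16,-0.915],"xyz": [0.468,0.127,0.213],"jaw": 1},{"delta_rot": [0.12,0.16,-0.915],"xyz": [0.468,0.127,0.213],"jaw": 1},{"delta_rot": [0.12,0.16,-0.915],"xyz": [0.468,0.127,0.213],"jaw": 1},{"delta_rot": [0.12,0.16,-0.915],"xyz": [0.468,0.127,0.213],"jaw": 1},{"delta_rot": [0.12,0.16,-0.915],"xyz": [0.468,0.127,0.213],"jaw": 1},{"delta_rot": [0.12,0.16,-0.915],"xyz": [0.468,0.127,0.213],"jaw": 1},{"jaw": 1},{"jaw": 1}]'

```text
schema error: expected keys delta_rot, xyz, jaw
```

```bash
cat > look.py <<'E'
import sys
from h import *
c=camera_info('wrist'); f=grab_frame('wrist'); cv2.imwrite('pics/%s.png'%sys.argv[1],f[:,:,::-1])
for b in bars(f,c):
    if 60<max(b[2])<160 and 18<min(b[2])<40: print(*b)
E
python3 look.py w1; python3 go.py .4506 -.3797 .14 95.1 15 1
```

```text
t 0.2 from grasp pt [ 0.2287 -0.5813  0.2409] w 0.0869 F [-0.  -0.2 -0.3]
rot [  1.916   2.564 -14.637] xyz [ 7.016 -2.686  2.521] norm 7.92 x 1
```

View pics/w1.png

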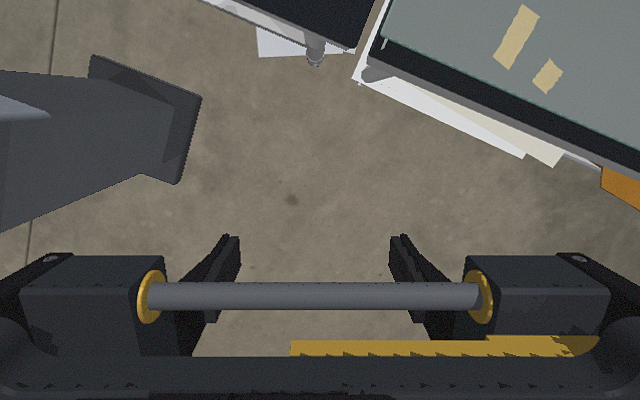

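The call was refused because every row needs all three keys, so nothing moved and this view is the same as the first one. I'll resend it.

Emit:
drive_tool --plan '[{"delta_rot": [0.12,0.16,-0.915],"xyz": [0.468,0.127,0.213],"jaw": 1},{"delta_rot": [0.12,0.16,-0.915],"xyz": [0.468,0.127,0.213],"jaw": 1},{"delta_rot": [0.12,0.16,-0.915],"xyz": [0.468,0.127,0.213],"jaw": 1},{"delta_rot": [0.12,0.16,-0.915],"xyz": [0.468,0.127,0.213],"jaw": 1},{"delta_rot": [0.12,0.16,-0.915],"xyz": [0.468,0.127,0.213],"jaw": 1},{"delta_rot": [0.12,0.16,-0.915],"xyz": [0.468,0.127,0.213],"jaw": 1},{"delta_rot": [0.12,0.16,-0.915],"xyz": [0.468,0.127,0.213],"jaw": 1},{"delta_rot": [0.12,0.16,-0.915],"xyz": [0.468,0.127,0.213],"jaw": 1},{"delta_rot": [0.12,0.16,-0.915],"xyz": [0.468,0.127,0.213],"jaw": 1},{"delta_rot": [0.12,0.16,-0.915],"xyz": [0.468,0.127,0.213],"jaw": 1},{"delta_rot": [0.12,0.16,-0.915],"xyz": [0.468,0.127,0.213],"jaw": 1},{"delta_rot": [0.12,0.16,-0.915],"xyz": [0.468,0.127,0.213],"jaw": 1},{"delta_rot": [0.12,0.16,-0.915],"xyz": [0.468,0.127,0.213],"jaw": 1},{"delta_rot": [0.12,0.16,-0.915],"xyz": [0.468,0.127,0.213],"jaw": 1},{"delta_rot": [0.12,0.16,-0.915],"xyz": [0.468,0.127,0.213],"jaw": 1},{"delta_rot": [0.12,0.16,-0.915],"xyz": [0.468,0.127,0.213],"jaw": 1},{"delta_rot": [0,0,0],"xyz": [0,0,0],"jaw": 1},{"delta_rot": [0,0,0],"xyz": [0,0,0],"jaw": 1}]'

```text
time_s: 1.7
tcp_pos: [0.4506, -0.378, 0.1352]
orientation: [[-0.086, 0.996, -0.024], [0.962, 0.09, 0.257], [0.258, -0.001, -0.966]]
ft_force: [0.5, 0.0, 0.3]
gripper_width: 0.0872
```

```bash
python3 look.py w2; python3 go.py .4506 -.3797 .14 95.1 15 1
```

```text
[462.  69.] [ 562.7 -226.8] [113.6  24.1] 42.4
t 1.75 from grasp pt [ 0.4506 -0.3804  0.1404] w 0.0868 F [-0.3 -0.3  1.3]
rot [-0.007  0.021 -0.007] xyz [0.014 0.002 0.015] norm 0.02 x 1
```

View pics/w2.png

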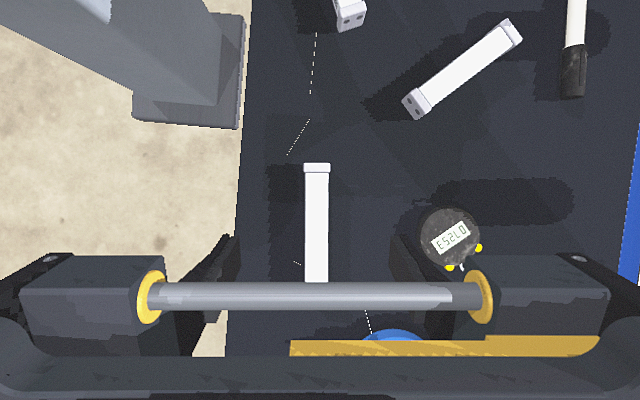

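Wrist view: the long bar's far end is at (317,163), its near end is hidden by the rod, and the dial gauge is at (450,235). I'll check the far-end position and the clearance to the gauge.

```bash
python3 - <<'E'
from h import *
c=camera_info('wrist')
print('far end',onz([(317,163),(303,163.5),(330.5,163.5)],c,.028)[:,:2].round(4), 'waist sides row230',onz([(304.5,230),(328.5,230)],c,.027)[:,:2].round(4))
t=camera_info('top')
for z in (0.03,.06,.088): print('gauge',z,onz([(428,181)],t,z)[0,:2].round(3),onz([(450,235)],c,z)[0,:2].round(3),'left edge',onz([(420,232)],c,z)[0,:2].round(3))
E
```

```text
far end [[ 0.4466 -0.3187]
 [ 0.4344 -0.3202]
 [ 0.4585 -0.3181]] waist sides row230 [[ 0.4408 -0.3789]
 [ 0.4621 -0.377 ]]
gauge 0.03 [ 0.575 -0.374] [ 0.569 -0.371] left edge [ 0.542 -0.371]
gauge 0.06 [ 0.571 -0.365] [ 0.555 -0.367] left edge [ 0.532 -0.367]
gauge 0.088 [ 0.567 -0.357] [ 0.543 -0.364] left edge [ 0.522 -0.363]
```

```bash
python3 go.py .445 -.3825 .0235 94.8 15 5
```

```text
t 1.75 from grasp pt [ 0.4506 -0.3804  0.1404] w 0.0868 F [-0.3 -0.3  1.3]
rot [-0.004  0.004  0.01 ] xyz [-0.159 -0.028  0.563] norm 0.59 x 5
```

Emit:
drive_tool --plan '[{"delta_rot": [0,0,0],"xyz": [0,0,0],"jaw": 0.6},{"delta_rot": [0,0,0.01],"xyz": [-0.159,-0.028,0.563],"jaw": 0.6},{"delta_rot": [0,0,0.01],"xyz": [-0.159,-0.028,0.563],"jaw": 0.6},{"delta_rot": [0,0,0.01],"xyz": [-0.159,-0.028,0.563],"jaw": 0.6},{"delta_rot": [0,0,0.01],"xyz": [-0.159,-0.028,0.563],"jaw": 0.6},{"delta_rot": [0,0,0.01],"xyz": [-0.159,-0.028,0.563],"jaw": 0.6},{"delta_rot": [0,0,0],"xyz": [0,0,0],"jaw": 0.6}]' --newtons 40

```text
time_s: 2.33
tcp_pos: [0.4443, -0.3825, 0.017]
orientation: [[-0.079, 0.997, -0.023], [0.963, 0.082, 0.256], [0.257, -0.001, -0.966]]
ft_force: [-0.2, 0.2, -0.4]
gripper_width: 0.054
```

Emit:
drive_tool --plan '[{"delta_rot": [0,0,0],"xyz": [0,0,0],"jaw": 0},{"delta_rot": [0,0,0],"xyz": [0,0,0],"jaw": 0},{"delta_rot": [0,0,0],"xyz": [0,0,0],"jaw": 0},{"delta_rot": [0,0,0],"xyz": [0,0,0],"jaw": 0},{"delta_rot": [0,0,0],"xyz": [0,0,0],"jaw": 0},{"delta_rot": [0,0,0],"xyz": [0,0,0],"jaw": 0}]'

```text
time_s: 2.83
tcp_pos: [0.4456, -0.3814, 0.0193]
orientation: [[-0.082, 0.996, -0.022], [0.963, 0.085, 0.256], [0.257, 0.0, -0.967]]
ft_force: [2.6, 0.9, 0.6]
gripper_width: 0.0202
```

Emit:
drive_tool --plan '[{"delta_rot": [0,0,0],"xyz": [0.13,0,-0.48],"jaw": 0},{"delta_rot": [0,0,0],"xyz": [0.22,0,-0.82],"jaw": 0},{"delta_rot": [0,0,0],"xyz": [0.22,0,-0.82],"jaw": 0},{"delta_rot": [0,0,0],"xyz": [0.22,0,-0.82],"jaw": 0}]'

```text
time_s: 3.17
tcp_pos: [0.444, -0.3799, 0.1404]
orientation: [[-0.081, 0.996, -0.026], [0.962, 0.085, 0.259], [0.26, -0.004, -0.966]]
ft_force: [0.5, -0.7, -3.9]
gripper_width: 0.0195
```

```bash
python3 go.py .568 .06 .15 94.1 15 14
```

```text
t 3.17 from grasp pt [ 0.4441 -0.3812  0.1452] w 0.0195 F [ 0.5 -0.7 -3.9]
rot [-0.006 -0.001  0.01 ] xyz [0.744 0.283 0.19 ] norm 0.82 x 14
```

Emit:
drive_tool --plan '[{"delta_rot": [0,0,0.01],"xyz": [0.744,0.283,0.19],"jaw": 0},{"delta_rot": [0,0,0.01],"xyz": [0.744,0.283,0.19],"jaw": 0},{"delta_rot": [0,0,0.01],"xyz": [0.744,0.283,0.19],"jaw": 0},{"delta_rot": [0,0,0.01],"xyz": [0.744,0.283,0.19],"jaw": 0},{"delta_rot": [0,0,0.01],"xyz": [0.744,0.283,0.19],"jaw": 0},{"delta_rot": [0,0,0.01],"xyz": [0.744,0.283,0.19],"jaw": 0},{"delta_rot": [0,0,0.01],"xyz": [0.744,0.283,0.19],"jaw": 0},{"delta_rot": [0,0,0.01],"xyz": [0.744,0.283,0.19],"jaw": 0},{"delta_rot": [0,0,0.01],"xyz": [0.744,0.283,0.19],"jaw": 0},{"delta_rot": [0,0,0.01],"xyz": [0.744,0.283,0.19],"jaw": 0},{"delta_rot": [0,0,0.01],"xyz": [0.744,0.283,0.19],"jaw": 0},{"delta_rot": [0,0,0.01],"xyz": [0.744,0.283,0.19],"jaw": 0},{"delta_rot": [0,0,0.01],"xyz": [0.744,0.283,0.19],"jaw": 0},{"delta_rot": [0,0,0.01],"xyz": [0.744,0.283,0.19],"jaw": 0},{"delta_rot": [0,0,0],"xyz": [0,0,0],"jaw": 0},{"delta_rot": [0,0,0],"xyz": [0,0,0],"jaw": 0}]'

```text
time_s: 4.5
tcp_pos: [0.5678, 0.062, 0.1436]
orientation: [[-0.073, 0.997, -0.026], [0.964, 0.077, 0.256], [0.257, -0.007, -0.966]]
ft_force: [-0.8, -0.2, -3.8]
gripper_width: 0.0198
```

```bash
python3 look.py w3; python3 go.py .568 .12 .15 94.1 15 2
```

```text
t 4.55 from grasp pt [0.5679 0.0595 0.1484] w 0.0194 F [-0.3 -1.  -4. ]
rot [-0.043  0.011  0.012] xyz [0.734 0.057 0.175] norm 0.76 x 2
```

View pics/w3.png

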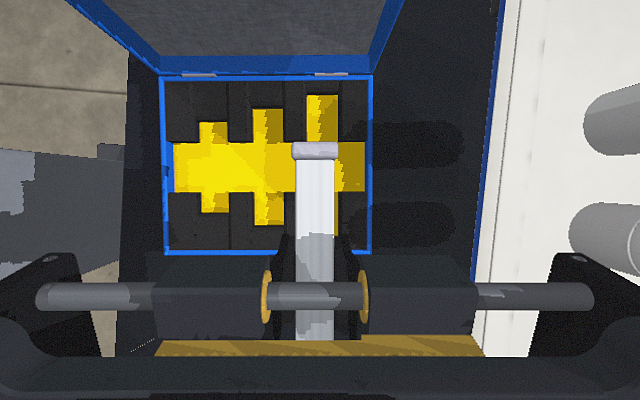

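Wrist view over the case: the rim's outer corners are near (160,77), (372,77), (164,255) and (372,255). The medium pocket's floor spans rows 109–226 and the short pocket's 122–212. The held long bar's far end is at (315,142).

```bash
cat > case.py <<'E'
from h import *
f=cv2.cvtColor(cv2.imread('pics/w3.png'),cv2.COLOR_BGR2HSV)
c=camera_info('wrist')
b=cv2.inRange(f,(100,180,120),(120,255,255))
cv2.imwrite('pics/b.png',b)
xs=np.arange(175,360,5)
def edge(line,rev): 
    k=np.nonzero(line)[0]; return (k[-1] if rev else k[0]) if len(k) else np.nan
bot=np.array([(x,235+edge(b[235:262,x],True)+.5) for x in list(range(175,260,5))+list(range(345,366,5))])
L=np.array([(145+edge(b[y,145:180],False)-.5,y) for y in range(90,245,5)])
Rr=np.array([(355+edge(b[y,355:385],True)+.5,y) for y in range(90,245,5)])
hi=np.array([(x,85) for x in xs])
def fit(P):
    P=P[~np.isnan(P).any(1)];w=onz(P,c,.022)[:,:2].astype(np.float32); return cv2.fitLine(w,cv2.DIST_HUBER,0,.01,.01).ravel()
l=[fit(P) for P in (bot,L,Rr)]
for n,q in zip('bot L R'.split(),l): print(n,q[2:].round(4),'dir deg',round(float(np.degrees(np.arctan2(q[1],q[0])))%180,2))
def X(a,b): 
    s=np.linalg.solve(np.c_[a[:2],-b[:2]],b[2:]-a[2:]); return a[2:]+a[:2]*s[0]
A,B=X(l[0],l[1]),X(l[0],l[2]); print('corners',A,B,'len',np.linalg.norm(B-A))
ex=(B-A)/np.linalg.norm(B-A); ey=np.array([-ex[1],ex[0]]); C=(A+B)/2+.083*ey
print('centre',C.round(4),'yaw',np.degrees(np.arctan2(ex[1],ex[0])))
Y=cv2.inRange(f,(22,120,90),(35,255,255))
def mid(x0,x1,r0,r1):
    r=[np.nonzero(Y[r0:r1,x])[0] for x in range(x0,x1)]
    t=np.median([k[0] for k in r])+r0; u=np.median([k[-1] for k in r])+r0; x=(x0+x1-1)/2
    P=onz([(x,t),(x,u)],c,.006)[:,:2]; print('pocket',P.mean(0).round(4),'len',np.linalg.norm(P[1]-P[0]))
    print('  case-frame',[float(round(v,4)) for v in ((P.mean(0)-C)@ex,(P.mean(0)-C)@ey)])
mid(258,280,95,240); mid(205,225,105,225)
s=read_state();g=np.array(s['tcp_pos'])-.005*np.array(s['orientation'])[:,2]
e=onz([(315,142),(293,142),(338,142)],c,g[2]+.0039)[:,:2]; print('bar end',e.round(4),'grasp',g.round(4),'along',(e-g[:2])@ey,'perp',(e-g[:2])@ex)
E
python3 case.py
```

```text
bot [0.5026 0.0316] dir deg 4.39
L [0.4188 0.1236] dir deg 94.55
R [0.6142 0.126 ] dir deg 94.71
corners [0.42661792 0.02573945] [0.62126684 0.0406749 ] len 0.19522108
centre [0.5176 0.116 ] yaw 4.3877172
pocket [0.5171 0.1154] len 0.11185824172548597
  case-frame [-0.0006, -0.0005]
pocket [0.4644 0.1112] len 0.08762494719353255
  case-frame [-0.0534, -0.0007]
bar end [[0.5627 0.1246]
 [0.5517 0.1238]
 [0.5742 0.1254]] grasp [0.5679 0.0595 0.1484] along [0.06525733 0.06528172 0.06522931] perp [-0.00026867 -0.01131377  0.01126607]
```

```bash
python3 go.py .5688 .1195 .148 94.5 15 2;python3 go.py .5688 .1195 .055 94.5 15 4
```

```text
t 4.55 from grasp pt [0.5679 0.0595 0.1484] w 0.0194 F [-0.3 -1.  -4. ]
rot [-0.033  0.011 -0.026] xyz [0.72  0.068 0.197] norm 0.75 x 2
t 4.55 from grasp pt [0.5679 0.0595 0.1484] w 0.0194 F [-0.3 -1.  -4. ]
rot [-0.016  0.006 -0.013] xyz [0.21  0.037 0.66 ] norm 0.69 x 4
```

Emit:
drive_tool --plan '[{"delta_rot": [-0.033,0.011,-0.026],"xyz": [0.72,0.068,0.197],"jaw": 0},{"delta_rot": [-0.033,0.011,-0.026],"xyz": [0.72,0.068,0.197],"jaw": 0},{"delta_rot": [0,0,0],"xyz": [-0.15,0,0.56],"jaw": 0},{"delta_rot": [0,0,0],"xyz": [-0.15,0,0.56],"jaw": 0},{"delta_rot": [0,0,0],"xyz": [-0.15,0,0.56],"jaw": 0},{"delta_rot": [0,0,0],"xyz": [-0.15,0,0.56],"jaw": 0},{"delta_rot": [0,0,0],"xyz": [0,0,0],"jaw": 0},{"delta_rot": [0,0,0],"xyz": [0,0,0],"jaw": 0}]'

```text
time_s: 5.22
tcp_pos: [0.5682, 0.1193, 0.0498]
orientation: [[-0.072, 0.997, -0.022], [0.963, 0.075, 0.259], [0.26, -0.003, -0.966]]
ft_force: [-0.2, 0.6, -3.9]
gripper_width: 0.0195
```

```bash
python3 go.py .5688 .1195 .0305 94.5 15 3
```

```text
t 5.22 from grasp pt [0.5684 0.118  0.0546] w 0.0195 F [-0.2  0.6 -3.9]
rot [-0.006 -0.004 -0.016] xyz [-0.04   0.005  0.198] norm 0.2 x 3
```

Emit:
drive_tool --plan '[{"delta_rot": [-0.006,0,-0.016],"xyz": [-0.04,0.005,0.198],"jaw": 0},{"delta_rot": [-0.006,0,-0.016],"xyz": [-0.04,0.005,0.198],"jaw": 0},{"delta_rot": [-0.006,0,-0.016],"xyz": [-0.04,0.005,0.198],"jaw": 0},{"delta_rot": [0,0,0],"xyz": [0,0,0],"jaw": 0},{"delta_rot": [0,0,0],"xyz": [0,0,0],"jaw": 0}]'

```text
time_s: 5.63
tcp_pos: [0.5701, 0.122, 0.0268]
orientation: [[-0.078, 0.997, -0.017], [0.963, 0.08, 0.259], [0.26, 0.004, -0.966]]
ft_force: [-0.7, -0.6, -4.2]
gripper_width: 0.0198
```

Emit:
drive_tool --plan '[{"delta_rot": [0,0,0],"xyz": [-0.008,0,0.035],"jaw": 0},{"delta_rot": [0,0,0],"xyz": [0,0,0],"jaw": 0},{"delta_rot": [0,0,0],"xyz": [0,0,0],"jaw": 0.36},{"delta_rot": [0,0,0],"xyz": [0,0,0],"jaw": 0.36},{"delta_rot": [0,0,0],"xyz": [0,0,0],"jaw": 0.36},{"delta_rot": [0,0,0],"xyz": [0.13,0,-0.48],"jaw": 0.36},{"delta_rot": [0,0,0],"xyz": [0.22,0,-0.82],"jaw": 0.36},{"delta_rot": [0,0,0],"xyz": [0.22,0,-0.82],"jaw": 0.36},{"delta_rot": [0,0,0],"xyz": [0.22,0,-0.82],"jaw": 0.36}]'

```text
time_s: 6.38
tcp_pos: [0.5699, 0.122, 0.1493]
orientation: [[-0.078, 0.997, -0.016], [0.963, 0.08, 0.259], [0.259, 0.005, -0.966]]
ft_force: [1.0, -0.0, -0.5]
gripper_width: 0.0312
```

```bash
python3 - <<'E'
from h import *
c=camera_info('wrist');f=grab_frame('wrist');cv2.imwrite('pics/w4.png',f[:,:,::-1])
E
python3 go.py .56 -.225 .16 44 15 15
```

```text
t 6.43 from grasp pt [0.5745 0.1208 0.1625] w 0.0314 F [4.6 0.9 4.3]
rot [-0.163 -0.005  0.654] xyz [-0.553  0.172 -0.143] norm 0.6 x 15
```

View pics/w4.png

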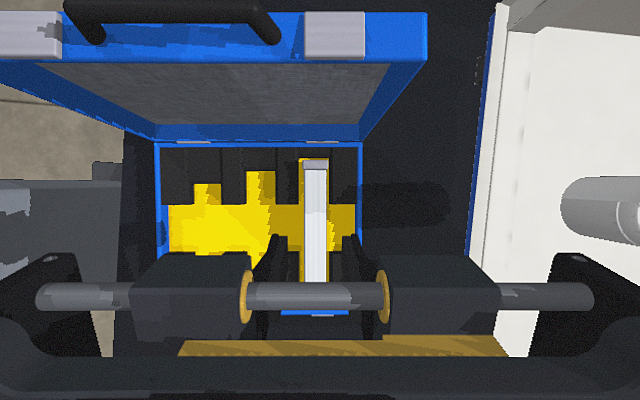

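The long bar lies in its pocket (far end at (315,160)), with clear margins around it. The medium bar is next.

Emit:
drive_tool --plan '[{"delta_rot": [-0.163,-0.005,0.654],"xyz": [-0.553,0.172,-0.143],"jaw": 0.6},{"delta_rot": [-0.163,-0.005,0.654],"xyz": [-0.553,0.172,-0.143],"jaw": 0.6},{"delta_rot": [-0.163,-0.005,0.654],"xyz": [-0.553,0.172,-0.143],"jaw": 0.6},{"delta_rot": [-0.163,-0.005,0.654],"xyz": [-0.553,0.172,-0.143],"jaw": 0.6},{"delta_rot": [-0.163,-0.005,0.654],"xyz": [-0.553,0.172,-0.143],"jaw": 0.6},{"delta_rot": [-0.163,-0.005,0.654],"xyz": [-0.553,0.172,-0.143],"jaw": 0.6},{"delta_rot": [-0.163,-0.005,0.654],"xyz": [-0.553,0.172,-0.143],"jaw": 0.6},{"delta_rot": [-0.163,-0.005,0.654],"xyz": [-0.553,0.172,-0.143],"jaw": 0.6},{"delta_rot": [-0.163,-0.005,0.654],"xyz": [-0.553,0.172,-0.143],"jaw": 0.6},{"delta_rot": [-0.163,-0.005,0.654],"xyz": [-0.553,0.172,-0.143],"jaw": 0.6},{"delta_rot": [-0.163,-0.005,0.654],"xyz": [-0.553,0.172,-0.143],"jaw": 0.6},{"delta_rot": [-0.163,-0.005,0.654],"xyz": [-0.553,0.172,-0.143],"jaw": 0.6},{"delta_rot": [-0.163,-0.005,0.654],"xyz": [-0.553,0.172,-0.143],"jaw": 0.6},{"delta_rot": [-0.163,-0.005,0.654],"xyz": [-0.553,0.172,-0.143],"jaw": 0.6},{"delta_rot": [-0.163,-0.005,0.654],"xyz": [-0.553,0.172,-0.143],"jaw": 0.6},{"delta_rot": [0,0,0],"xyz": [0,0,0],"jaw": 0.6},{"delta_rot": [0,0,0],"xyz": [0,0,0],"jaw": 0.6}]'

```text
time_s: 7.85
tcp_pos: [0.5563, -0.2254, 0.1457]
orientation: [[0.698, 0.694, 0.176], [0.67, -0.72, 0.18], [0.252, -0.007, -0.968]]
ft_force: [0.4, -0.9, 0.2]
gripper_width: 0.0521
```

```bash
cat > far.py <<'E'
# far end and waist sides of the bar under the tool: far.py name half_length x y
import sys
from h import *
c=camera_info('wrist');f=grab_frame('wrist');cv2.imwrite('pics/%s.png'%sys.argv[1],f[:,:,::-1])
hsv=cv2.cvtColor(f,cv2.COLOR_RGB2HSV); m=((hsv[...,2]>130)&(hsv[...,1]<60)).astype(np.uint8); m[278:]=0
P0=proj([[float(sys.argv[3]),float(sys.argv[4]),.028]],c)[0]; print('expected centre px',P0.round())
n,lab,st,ce=cv2.connectedComponentsWithStats(m)
k=[i for i in range(1,n) if st[i,4]>400 and st[i,0]-15<P0[0]<st[i,0]+st[i,2]+15 and st[i,1]<P0[1]<st[i,1]+st[i,3]+60]
print([st[i].tolist() for i in k]); i=max(k,key=lambda i:st[i,4])
ys,xs=np.nonzero(lab==i); W=onz(np.c_[xs,ys],c,.028)[:,:2]
r0,r1=ys.min(),ys.max(); mid=[]
for y in range(r0+14,r1-3):
    x=xs[ys==y]; mid.append(((x.min()+x.max())/2,y))
l=cv2.fitLine(onz(mid,c,.028)[:,:2].astype(np.float32),cv2.DIST_HUBER,0,.01,.01).ravel()
d=l[:2]*np.sign(l[1]); s=(W-l[2:])@d; e=np.sort(s)[-5:].mean()
print('yaw',np.degrees(np.arctan2(d[1],d[0])).round(2),'width',np.ptp((W-l[2:])@[-d[1],d[0]]).round(4),'far end',(l[2:]+d*e).round(4),'centre',(l[2:]+d*(e-float(sys.argv[2]))).round(4))
E
python3 far.py w5 .0525 .566 -.222;  python3 go.py .5661 -.222 .16 44 15 1
```

```text
expected centre px [321. 218.]
[[331, 0, 309, 278, 46417], [309, 171, 26, 103, 2257]]
yaw 72.57 width 0.2327 far end [ 0.8233 -0.1305] centre [ 0.8076 -0.1806]
t 7.9 from grasp pt [ 0.5557 -0.2254  0.1505] w 0.052 F [ 0.5  0.3 -0.5]
rot [-0.085  0.085 -0.019] xyz [ 0.298  0.119 -0.17 ] norm 0.36 x 1
```

View pics/w5.png

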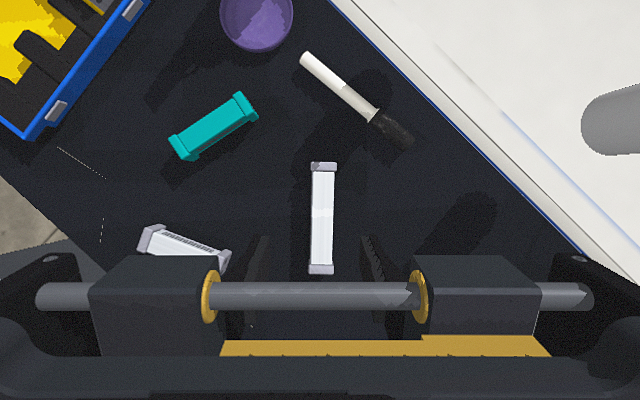

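Wrist view: the whole medium bar is visible, from (323,162) to (321,274), between the open fingers. The mask picked the cabinet, so I'll restrict it to small components.

```bash
sed -i 's/st\[i,4\]>400/400<st[i,4]<9000/' far.py; python3 far.py w6 .0525 .566 -.222; python3 - <<'E'
from h import *
c=camera_info('wrist'); P=onz([(323,162),(321,274)],c,.028)[:,:2]; print(P,P.mean(0),np.linalg.norm(P[0]-P[1]))
E
```

```text
expected centre px [321. 219.]
[[309, 172, 26, 103, 2260]]
yaw 42.55 width 0.0225 far end [ 0.5986 -0.1939] centre [ 0.5599 -0.2294]
[[ 0.60470975 -0.186324  ]
 [ 0.52917323 -0.25703447]] [ 0.56694149 -0.22167923] 0.10346853154172571
```

```bash
python3 go.py .5668 -.2218 .0238 43.3 15 6
```

```text
t 7.95 from grasp pt [ 0.5559 -0.2248  0.1504] w 0.0525 F [-0.2  0.3  0.2]
rot [-0.021  0.014  0.021] xyz [-0.094  0.025  0.52 ] norm 0.53 x 6
```

Emit:
drive_tool --plan '[{"delta_rot": [-0.021,0.014,0.021],"xyz": [-0.094,0.025,0.52],"jaw": 0.6},{"delta_rot": [-0.021,0.014,0.021],"xyz": [-0.094,0.025,0.52],"jaw": 0.6},{"delta_rot": [-0.021,0.014,0.021],"xyz": [-0.094,0.025,0.52],"jaw": 0.6},{"delta_rot": [-0.021,0.014,0.021],"xyz": [-0.094,0.025,0.52],"jaw": 0.6},{"delta_rot": [-0.021,0.014,0.021],"xyz": [-0.094,0.025,0.52],"jaw": 0.6},{"delta_rot": [-0.021,0.014,0.021],"xyz": [-0.094,0.025,0.52],"jaw": 0.6},{"delta_rot": [0,0,0],"xyz": [0,0,0],"jaw": 0.6}]'

```text
time_s: 8.53
tcp_pos: [0.568, -0.2199, 0.0169]
orientation: [[0.703, 0.686, 0.188], [0.663, -0.727, 0.178], [0.259, -0.001, -0.966]]
ft_force: [0.8, -0.4, 0.7]
gripper_width: 0.0522
```

```bash
python3 go.py .5668 -.2218 .0238 43.3 15 1
```

```text
t 8.53 from grasp pt [ 0.5671 -0.2208  0.0218] w 0.0522 F [ 0.8 -0.4  0.7]
rot [-0.011  0.001  0.005] xyz [-0.008  0.012 -0.055] norm 0.06 x 1
```

Emit:
drive_tool --plan '[{"delta_rot": [0,0,0],"xyz": [0,0,-0.04],"jaw": 0},{"delta_rot": [0,0,0],"xyz": [0,0,0],"jaw": 0},{"delta_rot": [0,0,0],"xyz": [0,0,0],"jaw": 0},{"delta_rot": [0,0,0],"xyz": [0,0,0],"jaw": 0},{"delta_rot": [0,0,0],"xyz": [0,0,0],"jaw": 0},{"delta_rot": [0,0,0],"xyz": [0,0,0],"jaw": 0}]'

```text
time_s: 9.03
tcp_pos: [0.5673, -0.2218, 0.0207]
orientation: [[0.703, 0.685, 0.189], [0.662, -0.728, 0.176], [0.258, 0.001, -0.966]]
ft_force: [1.8, -1.4, -0.2]
gripper_width: 0.0201
```

Emit:
drive_tool --plan '[{"delta_rot": [0,0,0],"xyz": [0.13,0,-0.48],"jaw": 0},{"delta_rot": [0,0,0],"xyz": [0.22,0,-0.82],"jaw": 0},{"delta_rot": [0,0,0],"xyz": [0.22,0,-0.82],"jaw": 0},{"delta_rot": [0,0,0],"xyz": [0.22,0,-0.82],"jaw": 0},{"delta_rot": [0,0,0],"xyz": [0,0,0],"jaw": 0}]'

```text
time_s: 9.45
tcp_pos: [0.5708, -0.224, 0.1501]
orientation: [[0.701, 0.685, 0.197], [0.664, -0.728, 0.171], [0.261, 0.011, -0.965]]
ft_force: [1.8, -2.2, -1.4]
gripper_width: 0.0197
```

```bash
python3 go.py .517 .06 .15 94.5 15 15
```

```text
t 9.45 from grasp pt [ 0.5699 -0.2248  0.1549] w 0.0197 F [ 1.8 -2.2 -1.4]
rot [ 0.185  0.002 -0.658] xyz [ 0.401 -0.277  0.114] norm 0.5 x 15
```

Emit:
drive_tool --plan '[{"delta_rot": [0.185,0.002,-0.658],"xyz": [0.401,-0.277,0.114],"jaw": 0},{"delta_rot": [0.185,0.002,-0.658],"xyz": [0.401,-0.277,0.114],"jaw": 0},{"delta_rot": [0.185,0.002,-0.658],"xyz": [0.401,-0.277,0.114],"jaw": 0},{"delta_rot": [0.185,0.002,-0.658],"xyz": [0.401,-0.277,0.114],"jaw": 0},{"delta_rot": [0.185,0.002,-0.658],"xyz": [0.401,-0.277,0.114],"jaw": 0},{"delta_rot": [0.185,0.002,-0.658],"xyz": [0.401,-0.277,0.114],"jaw": 0},{"delta_rot": [0.185,0.002,-0.658],"xyz": [0.401,-0.277,0.114],"jaw": 0},{"delta_rot": [0.185,0.002,-0.658],"xyz": [0.401,-0.277,0.114],"jaw": 0},{"delta_rot": [0.185,0.002,-0.658],"xyz": [0.401,-0.277,0.114],"jaw": 0},{"delta_rot": [0.185,0.002,-0.658],"xyz": [0.401,-0.277,0.114],"jaw": 0},{"delta_rot": [0.185,0.002,-0.658],"xyz": [0.401,-0.277,0.114],"jaw": 0},{"delta_rot": [0.185,0.002,-0.658],"xyz": [0.401,-0.277,0.114],"jaw": 0},{"delta_rot": [0.185,0.002,-0.658],"xyz": [0.401,-0.277,0.114],"jaw": 0},{"delta_rot": [0.185,0.002,-0.658],"xyz": [0.401,-0.277,0.114],"jaw": 0},{"delta_rot": [0.185,0.002,-0.658],"xyz": [0.401,-0.277,0.114],"jaw": 0},{"delta_rot": [0,0,0],"xyz": [0,0,0],"jaw": 0},{"delta_rot": [0,0,0],"xyz": [0,0,0],"jaw": 0}]'

```text
time_s: 10.87
tcp_pos: [0.5117, 0.0645, 0.1386]
orientation: [[-0.074, 0.997, -0.032], [0.961, 0.08, 0.264], [0.265, -0.011, -0.964]]
ft_force: [0.5, -0.6, -2.9]
gripper_width: 0.0194
```

```bash
python3 - <<'E'
from h import *
c=camera_info('wrist');f=grab_frame('wrist');cv2.imwrite('pics/w7.png',f[:,:,::-1])
E
python3 go.py .517 .1158 .15 94.5 15 2
```

```text
t 10.92 from grasp pt [0.5126 0.0625 0.1438] w 0.0199 F [-0.2 -0.1 -3.3]
rot [-0.056 -0.036 -0.014] xyz [0.657 0.108 0.098] norm 0.67 x 2
```

View pics/w7.png

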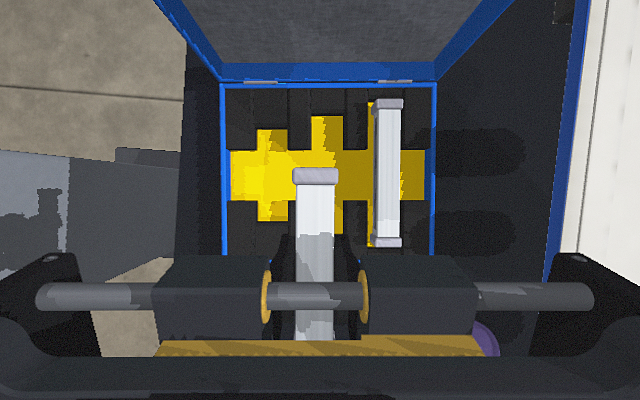

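Wrist view: the long bar is seated in its lane, with ends at (388,98) and (387,247). The held medium bar's far end is at (316,168). Next I'll compute the held bar's offset and check the long bar's position.

```bash
cat > chk.py <<'E'
import sys
from h import *
# chk.py farpx_x farpx_y half offset : along/perp offset of held bar centre from grasp point
c=camera_info('wrist');C=np.array([.517,.1156]);a=np.radians(4.5);ex=np.array([np.cos(a),np.sin(a)]);ey=np.array([-ex[1],ex[0]])
s=read_state();R=np.array(s['orientation']);g=np.array(s['tcp_pos'])-.005*R[:,2]
e=onz([[float(sys.argv[1]),float(sys.argv[2])]],c,g[2]+.028-float(sys.argv[4]))[0,:2]
d=R[:2,0]/np.linalg.norm(R[:2,0]); n=np.array([-d[1],d[0]])
print('held centre - grasp: along',(e-g[:2])@d-float(sys.argv[3]),'perp at end',(e-g[:2])@n,'z',g[2])
E
python3 chk.py 316 168 .0525 .0253; python3 - <<'E'
from h import *
c=camera_info('wrist');C=np.array([.517,.1156]);a=np.radians(4.5);ex=np.array([np.cos(a),np.sin(a)]);ey=np.array([-ex[1],ex[0]])
P=onz([(388.5,98),(387.5,247)],c,.034)[:,:2];m=P.mean(0)-C;print('long in case',m@ex,m@ey,np.linalg.norm(P[0]-P[1]))
E
```

```text
held centre - grasp: along -0.00017293505918260926 perp at end -1.3730804045372116e-05 z 0.1437657249329523
long in case 0.05359208363468071 0.0008914905629547679 0.1292559838692186
```

Emit:
drive_tool --plan '[{"delta_rot": [-0.056,-0.036,-0.014],"xyz": [0.657,0.108,0.098],"jaw": 0},{"delta_rot": [-0.056,-0.036,-0.014],"xyz": [0.657,0.108,0.098],"jaw": 0},{"delta_rot": [0,0,0],"xyz": [-0.15,0,0.56],"jaw": 0},{"delta_rot": [0,0,0],"xyz": [-0.15,0,0.56],"jaw": 0},{"delta_rot": [0,0,0],"xyz": [-0.15,0,0.56],"jaw": 0},{"delta_rot": [0,0,0],"xyz": [-0.15,0,0.56],"jaw": 0},{"delta_rot": [0,0,0],"xyz": [0,0,0],"jaw": 0},{"delta_rot": [0,0,0],"xyz": [0,0,0],"jaw": 0}]'

```text
time_s: 11.58
tcp_pos: [0.5163, 0.1166, 0.0518]
orientation: [[-0.074, 0.997, -0.023], [0.963, 0.077, 0.259], [0.26, -0.003, -0.966]]
ft_force: [-0.1, 0.1, -2.5]
gripper_width: 0.0194
```

```bash
python3 go.py .517 .1158 .0315 94.5 15 3
```

```text
t 11.58 from grasp pt [0.5164 0.1153 0.0567] w 0.0194 F [-0.1  0.1 -2.5]
rot [-0.009 -0.004 -0.008] xyz [-0.051  0.006  0.204] norm 0.21 x 3
```

Emit:
drive_tool --plan '[{"delta_rot": [-0.01,0,-0.01],"xyz": [-0.051,0.006,0.204],"jaw": 0},{"delta_rot": [-0.01,0,-0.01],"xyz": [-0.051,0.006,0.204],"jaw": 0},{"delta_rot": [-0.01,0,-0.01],"xyz": [-0.051,0.006,0.204],"jaw": 0},{"delta_rot": [0,0,0],"xyz": [0,0,0],"jaw": 0},{"delta_rot": [0,0,0],"xyz": [0,0,0],"jaw": 0}]'

```text
time_s: 12.0
tcp_pos: [0.518, 0.1176, 0.0277]
orientation: [[-0.079, 0.997, -0.018], [0.963, 0.08, 0.259], [0.259, 0.003, -0.966]]
ft_force: [0.4, 0.3, -2.4]
gripper_width: 0.0198
```

Emit:
drive_tool --plan '[{"delta_rot": [0,0,0],"xyz": [-0.008,0,0.03],"jaw": 0},{"delta_rot": [0,0,0],"xyz": [0,0,0],"jaw": 0},{"delta_rot": [0,0,0],"xyz": [0,0,0],"jaw": 0.36},{"delta_rot": [0,0,0],"xyz": [0,0,0],"jaw": 0.36},{"delta_rot": [0,0,0],"xyz": [0,0,0],"jaw": 0.36},{"delta_rot": [0,0,0],"xyz": [0.13,0,-0.48],"jaw": 0.36},{"delta_rot": [0,0,0],"xyz": [0.22,0,-0.82],"jaw": 0.36},{"delta_rot": [0,0,0],"xyz": [0.22,0,-0.82],"jaw": 0.36},{"delta_rot": [0,0,0],"xyz": [0.22,0,-0.82],"jaw": 0.36},{"delta_rot": [0,0,0],"xyz": [0,0,0],"jaw": 0.36}]'

```text
time_s: 12.83
tcp_pos: [0.5224, 0.1176, 0.1565]
orientation: [[-0.082, 0.997, -0.005], [0.963, 0.08, 0.259], [0.258, 0.017, -0.966]]
ft_force: [1.8, 0.8, 0.8]
gripper_width: 0.0314
```

```bash
python3 go.py .4501 -.155 .16 111.5 15 11
```

```text
t 12.83 from grasp pt [0.5225 0.1163 0.1613] w 0.0314 F [1.8 0.8 0.8]
rot [ 0.096  0.003 -0.292] xyz [-0.55  -0.294 -0.147] norm 0.64 x 11
```

Emit:
drive_tool --plan '[{"delta_rot": [0.096,0.003,-0.292],"xyz": [-0.55,-0.294,-0.147],"jaw": 0.6},{"delta_rot": [0.096,0.003,-0.292],"xyz": [-0.55,-0.294,-0.147],"jaw": 0.6},{"delta_rot": [0.096,0.003,-0.292],"xyz": [-0.55,-0.294,-0.147],"jaw": 0.6},{"delta_rot": [0.096,0.003,-0.292],"xyz": [-0.55,-0.294,-0.147],"jaw": 0.6},{"delta_rot": [0.096,0.003,-0.292],"xyz": [-0.55,-0.294,-0.147],"jaw": 0.6},{"delta_rot": [0.096,0.003,-0.292],"xyz": [-0.55,-0.294,-0.147],"jaw": 0.6},{"delta_rot": [0.096,0.003,-0.292],"xyz": [-0.55,-0.294,-0.147],"jaw": 0.6},{"delta_rot": [0.096,0.003,-0.292],"xyz": [-0.55,-0.294,-0.147],"jaw": 0.6},{"delta_rot": [0.096,0.003,-0.292],"xyz": [-0.55,-0.294,-0.147],"jaw": 0.6},{"delta_rot": [0.096,0.003,-0.292],"xyz": [-0.55,-0.294,-0.147],"jaw": 0.6},{"delta_rot": [0.096,0.003,-0.292],"xyz": [-0.55,-0.294,-0.147],"jaw": 0.6},{"delta_rot": [0,0,0],"xyz": [0,0,0],"jaw": 0.6},{"delta_rot": [0,0,0],"xyz": [0,0,0],"jaw": 0.6}]'

```text
time_s: 13.92
tcp_pos: [0.445, -0.1546, 0.1483]
orientation: [[-0.348, 0.931, -0.106], [0.9, 0.364, 0.241], [0.263, -0.011, -0.965]]
ft_force: [0.1, 0.8, -0.6]
gripper_width: 0.0524
```

```bash
sed -i "s/>130)/>95)/; s/<60)).astype/<75)).astype/" far.py; python3 far.py w8 .04 .4501 -.1495;  python3 go.py .4501 -.1495 .16 111.5 15 1; python3 - <<'E'
from h import *
c=camera_info('wrist'); f=cv2.imread('pics/w8.png',0); P=proj([[.4501,-.1495,.028]],c)[0].astype(int)
print(f[120:280:4,P[0]-2:P[0]+3].mean(1).round()); print(f[P[1],P[0]-40:P[0]+40:2])
E
```

```text
expected centre px [324. 227.]
[[311, 186, 27, 86, 1951]]
yaw 112.8 width 0.0233 far end [ 0.4355 -0.1144] centre [ 0.451  -0.1512]
t 13.97 from grasp pt [ 0.4454 -0.1549  0.153 ] w 0.0525 F [ 0.3  0.3 -0.6]
rot [-0.122 -0.056 -0.052] xyz [ 0.125  0.158 -0.148] norm 0.25 x 1
[ 47.  47.  49.  45.  46.  47.  46.  45.  46.  46.  47.  42.  42.  44.
  42.  43.  28. 193. 190. 183. 236. 235. 234. 234. 234. 233. 239. 243.
 242. 242. 242. 242. 242. 242. 242. 248. 213. 202.  38.  45.]
[ 33  30  47  35  34  42  42  29  27  29  34  25  38  34  33 113 253 242
 243 241 243 244 242 242 241 248  83  32  41  46  46  48  50  48  38  52
  37  45  45  53]
```

```bash
python3 go.py .4507 -.1507 .0245 112.4 15 6
```

```text
t 13.97 from grasp pt [ 0.4454 -0.1549  0.153 ] w 0.0525 F [ 0.3  0.3 -0.6]
rot [-0.013 -0.009 -0.038] xyz [-0.132  0.031  0.519] norm 0.54 x 6
```

Emit:
drive_tool --plan '[{"delta_rot": [-0.013,-0.009,-0.038],"xyz": [-0.132,0.031,0.519],"jaw": 0.6},{"delta_rot": [-0.013,-0.009,-0.038],"xyz": [-0.132,0.031,0.519],"jaw": 0.6},{"delta_rot": [-0.013,-0.009,-0.038],"xyz": [-0.132,0.031,0.519],"jaw": 0.6},{"delta_rot": [-0.013,-0.009,-0.038],"xyz": [-0.132,0.031,0.519],"jaw": 0.6},{"delta_rot": [-0.013,-0.009,-0.038],"xyz": [-0.132,0.031,0.519],"jaw": 0.6},{"delta_rot": [-0.013,-0.009,-0.038],"xyz": [-0.132,0.031,0.519],"jaw": 0.6},{"delta_rot": [0,0,0],"xyz": [0,0,0],"jaw": 0.6},{"delta_rot": [0,0,0],"xyz": [0,0,0],"jaw": 0.6}]'

```text
time_s: 14.63
tcp_pos: [0.4498, -0.1479, 0.0191]
orientation: [[-0.37, 0.924, -0.101], [0.892, 0.384, 0.24], [0.26, -0.001, -0.965]]
ft_force: [-0.3, -0.3, -0.5]
gripper_width: 0.0527
```

Emit:
drive_tool --plan '[{"delta_rot": [0,0,0],"xyz": [0,0,0],"jaw": 0},{"delta_rot": [0,0,0],"xyz": [0,0,0],"jaw": 0},{"delta_rot": [0,0,0],"xyz": [0,0,0],"jaw": 0},{"delta_rot": [0,0,0],"xyz": [0,0,0],"jaw": 0},{"delta_rot": [0,0,0],"xyz": [0,0,0],"jaw": 0},{"delta_rot": [0,0,0],"xyz": [0,0,0],"jaw": 0}]'

```text
time_s: 15.13
tcp_pos: [0.4503, -0.1495, 0.02]
orientation: [[-0.37, 0.924, -0.098], [0.893, 0.382, 0.239], [0.258, 0.0, -0.966]]
ft_force: [2.5, 1.1, 1.5]
gripper_width: 0.0201
```

Emit:
drive_tool --plan '[{"delta_rot": [0,0,0],"xyz": [0.13,0,-0.48],"jaw": 0},{"delta_rot": [0,0,0],"xyz": [0.22,0,-0.82],"jaw": 0},{"delta_rot": [0,0,0],"xyz": [0.22,0,-0.82],"jaw": 0},{"delta_rot": [0,0,0],"xyz": [0.22,0,-0.82],"jaw": 0},{"delta_rot": [0,0,0],"xyz": [0,0,0],"jaw": 0}]'

```text
time_s: 15.55
tcp_pos: [0.4536, -0.1515, 0.148]
orientation: [[-0.372, 0.924, -0.09], [0.894, 0.382, 0.234], [0.25, 0.006, -0.968]]
ft_force: [1.3, -1.5, -1.6]
gripper_width: 0.0197
```

```bash
python3 go.py .465 .055 .15 94.5 15 7
```

```text
t 15.55 from grasp pt [ 0.454  -0.1526  0.1528] w 0.0197 F [ 1.3 -1.5 -1.6]
rot [-0.121  0.013  0.5  ] xyz [0.684 0.229 0.191] norm 0.75 x 7
```

Emit:
drive_tool --plan '[{"delta_rot": [-0.121,0.013,0.5],"xyz": [0.684,0.229,0.191],"jaw": 0},{"delta_rot": [-0.121,0.013,0.5],"xyz": [0.684,0.229,0.191],"jaw": 0},{"delta_rot": [-0.121,0.013,0.5],"xyz": [0.684,0.229,0.191],"jaw": 0},{"delta_rot": [-0.121,0.013,0.5],"xyz": [0.684,0.229,0.191],"jaw": 0},{"delta_rot": [-0.121,0.013,0.5],"xyz": [0.684,0.229,0.191],"jaw": 0},{"delta_rot": [-0.121,0.013,0.5],"xyz": [0.684,0.229,0.191],"jaw": 0},{"delta_rot": [-0.121,0.013,0.5],"xyz": [0.684,0.229,0.191],"jaw": 0},{"delta_rot": [0,0,0],"xyz": [0,0,0],"jaw": 0},{"delta_rot": [0,0,0],"xyz": [0,0,0],"jaw": 0}]'

```text
time_s: 16.3
tcp_pos: [0.4603, 0.0596, 0.1388]
orientation: [[-0.076, 0.997, -0.031], [0.961, 0.082, 0.263], [0.265, -0.01, -0.964]]
ft_force: [0.0, -0.2, -2.0]
gripper_width: 0.0197
```

```bash
python3 - <<'E'
from h import *
c=camera_info('wrist');f=grab_frame('wrist');cv2.imwrite('pics/w9.png',f[:,:,::-1])
E
python3 go.py .4652 .1115 .15 94.5 15 2
```

```text
t 16.35 from grasp pt [0.4607 0.0573 0.1437] w 0.0197 F [ 0.2 -0.5 -1.1]
rot [-0.059 -0.035 -0.003] xyz [0.667 0.11  0.1  ] norm 0.68 x 2
```

View pics/w9.png

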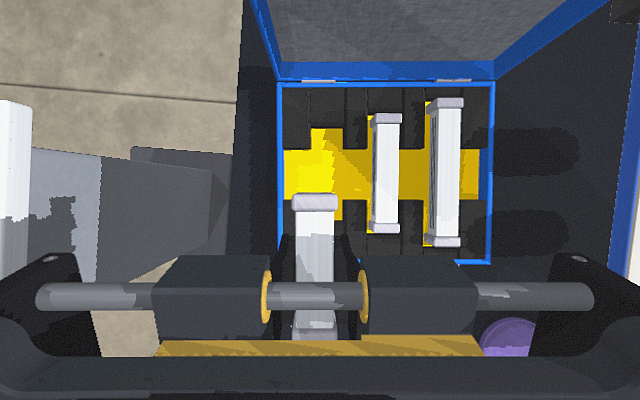

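Wrist view: the medium bar (ends at (385,113) and (385,233)) and the long bar are both seated. The held short bar's far end is at (315,194).

```bash
python3 chk.py 315 194 .04 .0248; python3 - <<'E'
from h import *
c=camera_info('wrist');C=np.array([.517,.1156]);a=np.radians(4.5);ex=np.array([np.cos(a),np.sin(a)]);ey=np.array([-ex[1],ex[0]])
for q in [(386,113.5),(384.5,233)],[(446,98),(441,246)]:
    P=onz(q,c,.034)[:,:2];m=P.mean(0)-C;print('in case',m@ex,m@ey,np.linalg.norm(P[0]-P[1]),np.degrees(np.arctan2((P[0]-P[1])@ex,(P[0]-P[1])@ey)))
E
```

```text
held centre - grasp: along -0.0009331815859917256 perp at end 0.00041609822464381044 z 0.14371344792269244
in case -0.0009286713870331055 -0.0005272573737803915 0.10371269496545536 0.021638252150998752
in case 0.04936602609414991 0.0003556402416515269 0.12800671007024866 0.7438849446698804
```

Emit:
drive_tool --plan '[{"delta_rot": [-0.059,-0.035,0],"xyz": [0.675,0.11,0.1],"jaw": 0},{"delta_rot": [-0.059,-0.035,0],"xyz": [0.675,0.11,0.1],"jaw": 0},{"delta_rot": [0,0,0],"xyz": [-0.15,0,0.56],"jaw": 0},{"delta_rot": [0,0,0],"xyz": [-0.15,0,0.56],"jaw": 0},{"delta_rot": [0,0,0],"xyz": [-0.15,0,0.56],"jaw": 0},{"delta_rot": [0,0,0],"xyz": [-0.15,0,0.56],"jaw": 0},{"delta_rot": [0,0,0],"xyz": [0,0,0],"jaw": 0},{"delta_rot": [0,0,0],"xyz": [0,0,0],"jaw": 0}]'

```text
time_s: 17.02
tcp_pos: [0.4647, 0.1124, 0.0522]
orientation: [[-0.071, 0.997, -0.022], [0.963, 0.075, 0.259], [0.26, -0.003, -0.966]]
ft_force: [0.8, -0.9, -1.8]
gripper_width: 0.0197
```

```bash
python3 go.py .4652 .1124 .031 94.5 15 3
```

```text
t 17.02 from grasp pt [0.4648 0.1111 0.057 ] w 0.0197 F [ 0.8 -0.9 -1.8]
rot [-0.007 -0.003 -0.017] xyz [-0.046  0.005  0.212] norm 0.22 x 3
```

Emit:
drive_tool --plan '[{"delta_rot": [-0.007,0,-0.017],"xyz": [-0.046,0.005,0.212],"jaw": 0},{"delta_rot": [-0.007,0,-0.017],"xyz": [-0.046,0.005,0.212],"jaw": 0},{"delta_rot": [-0.007,0,-0.017],"xyz": [-0.046,0.005,0.212],"jaw": 0},{"delta_rot": [0,0,0],"xyz": [0,0,0],"jaw": 0},{"delta_rot": [0,0,0],"xyz": [0,0,0],"jaw": 0}]'

```text
time_s: 17.43
tcp_pos: [0.4662, 0.1146, 0.0271]
orientation: [[-0.078, 0.997, -0.018], [0.963, 0.08, 0.259], [0.259, 0.003, -0.966]]
ft_force: [-0.2, -0.8, -2.6]
gripper_width: 0.0199
```

Emit:
drive_tool --plan '[{"delta_rot": [0,0,0],"xyz": [-0.007,0,0.025],"jaw": 0},{"delta_rot": [0,0,0],"xyz": [0,0,0],"jaw": 0},{"delta_rot": [0,0,0],"xyz": [0,0,0],"jaw": 0.36},{"delta_rot": [0,0,0],"xyz": [0,0,0],"jaw": 0.36},{"delta_rot": [0,0,0],"xyz": [0,0,0],"jaw": 0.36},{"delta_rot": [0,0,0],"xyz": [0.13,0,-0.48],"jaw": 0.36},{"delta_rot": [0,0,0],"xyz": [0.22,0,-0.82],"jaw": 0.36},{"delta_rot": [0,0,0],"xyz": [0.22,0,-0.82],"jaw": 0.36},{"delta_rot": [0,0,0],"xyz": [0.22,0,-0.82],"jaw": 0.36},{"delta_rot": [0,0,0],"xyz": [0,0,0],"jaw": 0.36}]'

```text
time_s: 18.27
tcp_pos: [0.4708, 0.1144, 0.1557]
orientation: [[-0.081, 0.997, -0.005], [0.963, 0.079, 0.258], [0.258, 0.016, -0.966]]
ft_force: [1.2, -0.3, 0.5]
gripper_width: 0.0314
```

```bash
python3 - <<'E'
from h import *
c=camera_info('wrist');f=grab_frame('wrist');w=f
t=grab_frame('top')
cv2.imwrite('pics/w10.png',np.hstack([w[80:300,200:600],cv2.resize(t[150:250,210:310],(220,220))])[:,:,::-1])
E
python3 go.py .50 .05 .29 94.5 0 5
```

```text
t 18.37 from grasp pt [0.4678 0.1131 0.1551] w 0.0313 F [-0.2 -0.2 -0.8]
rot [ 0.02  -0.599  0.005] xyz [-0.225  0.139 -0.719] norm 0.77 x 5
```

View pics/w10.png

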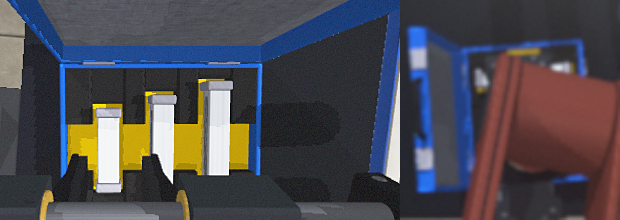

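All three bars lie in their own pockets with the lid open. Next I'll close the fingers and go up and over behind the lid.

Emit:
drive_tool --plan '[{"delta_rot": [0.02,-0.599,0.005],"xyz": [-0.225,0.139,-0.719],"jaw": 0.36},{"delta_rot": [0.02,-0.599,0.005],"xyz": [-0.225,0.139,-0.719],"jaw": 0},{"delta_rot": [0.02,-0.599,0.005],"xyz": [-0.225,0.139,-0.719],"jaw": 0},{"delta_rot": [0.02,-0.599,0.005],"xyz": [-0.225,0.139,-0.719],"jaw": 0},{"delta_rot": [0.02,-0.599,0.005],"xyz": [-0.225,0.139,-0.719],"jaw": 0},{"delta_rot": [0,0,0],"xyz": [0,0,0],"jaw": 0}]'

```text
time_s: 18.87
tcp_pos: [0.5021, 0.0495, 0.2877]
orientation: [[-0.079, 0.997, 0.003], [0.997, 0.079, -0.003], [-0.003, 0.003, -1.0]]
ft_force: [0.1, 0.2, 1.0]
gripper_width: 0.0063
```

```bash
python3 go.py .505 .262 .28 94.5 0 8
```

```text
t 18.87 from grasp pt [0.5021 0.0495 0.2927] w 0.0063 F [0.1 0.2 1. ]
rot [0.004 0.004 0.001] xyz [0.661 0.061 0.039] norm 0.67 x 8
```

Then straight down behind the lid (grasp point to z≈0.178).

Emit:
drive_tool --plan '[{"delta_rot": [0,0,0],"xyz": [0.661,0.061,0.039],"jaw": 0},{"delta_rot": [0,0,0],"xyz": [0.661,0.061,0.039],"jaw": 0},{"delta_rot": [0,0,0],"xyz": [0.661,0.061,0.039],"jaw": 0},{"delta_rot": [0,0,0],"xyz": [0.661,0.061,0.039],"jaw": 0},{"delta_rot": [0,0,0],"xyz": [0.661,0.061,0.039],"jaw": 0},{"delta_rot": [0,0,0],"xyz": [0.661,0.061,0.039],"jaw": 0},{"delta_rot": [0,0,0],"xyz": [0.661,0.061,0.039],"jaw": 0},{"delta_rot": [0,0,0],"xyz": [0.661,0.061,0.039],"jaw": 0},{"delta_rot": [0,0,0],"xyz": [0,0,0],"jaw": 0},{"delta_rot": [0,0,0],"xyz": [0,0,0.5],"jaw": 0},{"delta_rot": [0,0,0],"xyz": [0,0,0.5],"jaw": 0},{"delta_rot": [0,0,0],"xyz": [0,0,0.5],"jaw": 0},{"delta_rot": [0,0,0],"xyz": [0,0,0.5],"jaw": 0},{"delta_rot": [0,0,0],"xyz": [0,0,0.5],"jaw": 0},{"delta_rot": [0,0,0],"xyz": [0,0,0],"jaw": 0}]'

```text
time_s: 20.12
tcp_pos: [0.4976, 0.2607, 0.1638]
orientation: [[-0.078, 0.997, -0.015], [0.997, 0.078, -0.003], [-0.002, -0.015, -1.0]]
ft_force: [-0.7, -0.3, -0.8]
gripper_width: 0.0003
```

Emit:
drive_tool --plan '[{"delta_rot": [0,0,0],"xyz": [-0.3,0,0],"jaw": 0},{"delta_rot": [0,0,0],"xyz": [-0.3,0,0],"jaw": 0},{"delta_rot": [0,0,0],"xyz": [-0.3,0,0],"jaw": 0},{"delta_rot": [0,0,0],"xyz": [-0.3,0,0],"jaw": 0},{"delta_rot": [0,0,0],"xyz": [-0.3,0,0],"jaw": 0}]'

```text
time_s: 20.53
tcp_pos: [0.5071, 0.2014, 0.1718]
orientation: [[-0.078, 0.997, -0.002], [0.997, 0.078, 0.001], [0.001, -0.002, -1.0]]
ft_force: [-0.1, 1.5, -0.2]
gripper_width: 0.0003
```

Emit:
drive_tool --plan '[{"delta_rot": [0,0,0],"xyz": [-0.3,0,0],"jaw": 0},{"delta_rot": [0,0,0],"xyz": [-0.3,0,0],"jaw": 0},{"delta_rot": [0,0,0],"xyz": [-0.3,0,0],"jaw": 0},{"delta_rot": [0,0,0],"xyz": [-0.3,0,0],"jaw": 0}]'

```text
time_s: 20.87
tcp_pos: [0.5098, 0.1535, 0.1702]
orientation: [[-0.078, 0.997, -0.005], [0.997, 0.078, 0.0], [0.001, -0.005, -1.0]]
ft_force: [-0.1, -0.3, -0.1]
gripper_width: 0.0004
```

Emit:
drive_tool --plan '[{"delta_rot": [0,0,0],"xyz": [-0.3,0,0.2],"jaw": 0},{"delta_rot": [0,0,0],"xyz": [-0.3,0,0.2],"jaw": 0},{"delta_rot": [0,0,0],"xyz": [-0.3,0,0.2],"jaw": 0},{"delta_rot": [0,0,0],"xyz": [-0.3,0,0.2],"jaw": 0},{"delta_rot": [0,0,0],"xyz": [0,0,0],"jaw": 0},{"delta_rot": [0,0,0],"xyz": [0,0,0],"jaw": 0}]'

```text
time_s: 21.37
tcp_pos: [0.5127, 0.1063, 0.1369]
orientation: [[-0.077, 0.997, -0.007], [0.997, 0.077, 0.0], [0.001, -0.007, -1.0]]
ft_force: [-0.1, -0.4, 0.5]
gripper_width: 0.0009
```

```bash
cat > lid.py <<'E'
from h import *
y=np.radians(4.5);Rz=np.array([[np.cos(y),-np.sin(y)],[np.sin(y),np.cos(y)]])
for n in ('side','wrist','top'):
    c=camera_info(n);f=grab_frame(n);cv2.imwrite(f'pics/lid_{n}.png',f[:,:,::-1])
    h=cv2.cvtColor(f,cv2.COLOR_RGB2HSV); b=cv2.inRange(h,(100,150,70),(120,255,255))
    ye=cv2.inRange(h,(22,150,100),(35,255,255))
    k,lab,st,ce=cv2.connectedComponentsWithStats(b)
    big=[st[i].tolist() for i in range(1,k) if st[i,4]>150]
    print(n,'blue',big,'yellow px',int((ye>0).sum()))
    for a in (0,.4,.8,1.6):
        Q=[[*(Rz@[sx*.098,.083-.166*np.cos(a)+.02*np.sin(a)]+[.517,.1156]),.022+.166*np.sin(a)+.02*np.cos(a)] for sx in(-1,1)]
        print('  ',a,proj(Q,c).round().tolist())
E
python3 lid.py
```

```text
side blue [[303, 146, 53, 48, 1150]] yellow px 83
   0 [[301.0, 180.0], [353.0, 190.0]]
   0.4 [[302.0, 165.0], [355.0, 175.0]]
   0.8 [[304.0, 147.0], [358.0, 156.0]]
   1.6 [[313.0, 116.0], [365.0, 125.0]]
wrist blue [[525, 0, 114, 282, 4603], [184, 76, 280, 207, 49023], [501, 311, 27, 46, 571]] yellow px 1814
   0 [[213.0, 282.0], [429.0, 283.0]]
   0.4 [[181.0, 308.0], [464.0, 309.0]]
   0.8 [[128.0, 298.0], [524.0, 300.0]]
   1.6 [[-30.0, -24.0], [700.0, -27.0]]
top blue [[274, 163, 24, 71, 1085], [237, 205, 14, 32, 296]] yellow px 9
   0 [[297.0, 231.0], [292.0, 166.0]]
   0.4 [[288.0, 231.0], [283.0, 163.0]]
   0.8 [[271.0, 232.0], [266.0, 160.0]]
   1.6 [[220.0, 236.0], [216.0, 162.0]]
```

The blue extent puts the lid at about 0.4 rad and sinking. I'll wait a second, raising the tool slightly, and check again.

Emit:
drive_tool --plan '[{"delta_rot": [0,0,0],"xyz": [0,0,-0.4],"jaw": 0},{"delta_rot": [0,0,0],"xyz": [0,0,-0.4],"jaw": 0},{"delta_rot": [0,0,0],"xyz": [0,0,0],"jaw": 0},{"delta_rot": [0,0,0],"xyz": [0,0,0],"jaw": 0},{"delta_rot": [0,0,0],"xyz": [0,0,0],"jaw": 0},{"delta_rot": [0,0,0],"xyz": [0,0,0],"jaw": 0},{"delta_rot": [0,0,0],"xyz": [0,0,0],"jaw": 0},{"delta_rot": [0,0,0],"xyz": [0,0,0],"jaw": 0},{"delta_rot": [0,0,0],"xyz": [0,0,0],"jaw": 0},{"delta_rot": [0,0,0],"xyz": [0,0,0],"jaw": 0},{"delta_rot": [0,0,0],"xyz": [0,0,0],"jaw": 0},{"delta_rot": [0,0,0],"xyz": [0,0,0],"jaw": 0},{"delta_rot": [0,0,0],"xyz": [0,0,0],"jaw": 0},{"delta_rot": [0,0,0],"xyz": [0,0,0],"jaw": 0}]'

```text
time_s: 22.68
tcp_pos: [0.5136, 0.107, 0.1702]
orientation: [[-0.078, 0.997, -0.005], [0.997, 0.078, 0.0], [0.001, -0.005, -1.0]]
ft_force: [0.1, -0.1, -0.1]
gripper_width: 0.0007
```

```bash
python3 lid.py; python3 go.py .517 .02 .15 94.5 0 4
```

```text
side blue [[302, 147, 54, 47, 1641]] yellow px 47
   0 [[301.0, 180.0], [353.0, 190.0]]
   0.4 [[302.0, 165.0], [355.0, 175.0]]
   0.8 [[304.0, 147.0], [358.0, 156.0]]
   1.6 [[313.0, 116.0], [365.0, 125.0]]
wrist blue [[498, 0, 99, 282, 3325], [206, 88, 232, 176, 34902], [475, 311, 22, 46, 393]] yellow px 1785
   0 [[223.0, 264.0], [417.0, 265.0]]
   0.4 [[198.0, 281.0], [445.0, 282.0]]
   0.8 [[159.0, 265.0], [487.0, 266.0]]
   1.6 [[63.0, 10.0], [593.0, 8.0]]
top blue [[272, 166, 26, 68, 1394], [239, 214, 16, 23, 158]] yellow px 9
   0 [[297.0, 231.0], [292.0, 166.0]]
   0.4 [[288.0, 231.0], [283.0, 163.0]]
   0.8 [[271.0, 232.0], [266.0, 160.0]]
   1.6 [[220.0, 236.0], [216.0, 162.0]]
t 22.83 from grasp pt [0.5136 0.107  0.1752] w 0.0002 F [-0.1  0.1  0.2]
rot [-0.014 -0.002  0.   ] xyz [-0.544 -0.021  0.158] norm 0.57 x 4
```

Emit:
drive_tool --plan '[{"delta_rot": [0,0,0],"xyz": [-0.54,-0.02,0],"jaw": 0},{"delta_rot": [0,0,0],"xyz": [-0.54,-0.02,0],"jaw": 0},{"delta_rot": [0,0,0],"xyz": [-0.54,-0.02,0],"jaw": 0},{"delta_rot": [0,0,0],"xyz": [-0.54,-0.02,0],"jaw": 0},{"delta_rot": [0,0,0],"xyz": [0,0,0],"jaw": 0},{"delta_rot": [0,0,0],"xyz": [0,0,0],"jaw": 0},{"delta_rot": [0,0,0],"xyz": [0,0,0],"jaw": 0},{"delta_rot": [0,0,0],"xyz": [0,0,0],"jaw": 0},{"delta_rot": [0,0,0],"xyz": [0,0,0],"jaw": 0},{"delta_rot": [0,0,0],"xyz": [0,0,0],"jaw": 0},{"delta_rot": [0,0,0],"xyz": [0,0,0],"jaw": 0},{"delta_rot": [0,0,0],"xyz": [0,0,0],"jaw": 0},{"delta_rot": [0,0,0],"xyz": [0,0,0],"jaw": 0},{"delta_rot": [0,0,0],"xyz": [0,0,0],"jaw": 0}]'

```text
time_s: 24.0
tcp_pos: [0.5172, 0.0208, 0.1701]
orientation: [[-0.079, 0.997, -0.005], [0.997, 0.079, 0.0], [0.001, -0.005, -1.0]]
ft_force: [-0.1, -0.4, 0.1]
gripper_width: 0.0006
```

```bash
python3 lid.py|grep -v '1.6\|0.8'; python3 - <<'E'
from h import *
c=camera_info('wrist');f=cv2.imread('pics/lid_wrist.png');h=cv2.cvtColor(f,cv2.COLOR_BGR2HSV);b=cv2.inRange(h,(100,150,70),(120,255,255))
for y in range(60,300,20):
    x=np.nonzero(b[y,100:460])[0]+100; print(y,(x.min(),x.max(),len(x)) if len(x) else None,end=' ')
y=np.radians(4.5);Rz=np.array([[np.cos(y),-np.sin(y)],[np.sin(y),np.cos(y)]])
print(); print('hinge z.042',proj([[*(Rz@[s*.098,.083]+[.517,.1156]),.042] for s in(-1,1)],c).round())
E
```

```text
side blue [[302, 154, 54, 40, 1158]] yellow px 47
   0 [[301.0, 180.0], [353.0, 190.0]]
   0.4 [[302.0, 165.0], [355.0, 175.0]]
   0 [[218.0, 182.0], [430.0, 182.0]]
top blue [[237, 170, 10, 37, 208], [255, 199, 28, 37, 784]] yellow px 9
   0.4 [[288.0, 231.0], [283.0, 163.0]]
60 (np.int64(207), np.int64(444), 238) 80 (np.int64(209), np.int64(442), 234) 100 (np.int64(211), np.int64(439), 229) 120 (np.int64(213), np.int64(437), 225) 140 (np.int64(215), np.int64(435), 221) 160 (np.int64(217), np.int64(432), 216) 180 (np.int64(220), np.int64(429), 164) 200 None 220 None 240 None 260 None 280 None 
hinge z.042 [[196. -31.]
 [456. -32.]]
```

```bash
python3 - <<'E'
from h import *
c=camera_info('wrist');f=grab_frame('wrist');h=cv2.cvtColor(f,cv2.COLOR_RGB2HSV);b=cv2.inRange(h,(100,150,70),(120,255,255))
for x in (235,250,400,415): print(x,np.nonzero(b[:260,x])[0].max(),end=' ')
t0=cv2.imread('pics/top0.png',0).astype(int);t=cv2.imread('pics/lid_top.png',0).astype(int)
d=np.abs(t-t0)[140:215,410:490]; print('bystander diff max/count',d.max(),(d>40).sum())
E
python3 -c "
from station import *
s=read_state();print(s['time_s'],s['ft_force'],s['tcp_pos']);close_job()"
```

```text
235 180 250 179 400 179 415 179 bystander diff max/count 24 0
24.2 [-0.27713329 -1.13232435  0.53621997] [0.51718258 0.0206174  0.17015642]
the job is handed in; nothing more can be done
```

The three applicators are in the pockets of their own length, the lid is shut, and I handed the job in at 24.2 s of the 72 s allowed. `close_job()` gives no verdict, so what follows is from my own checks.

- **Placement:** Wrist-camera measurements after release put the medium bar about 1 mm from its pocket's centre. The two readings of the long bar put it 1.8 mm and 2.7 mm off, on opposite sides across the pocket. I checked the short bar by eye only. It was released about 2 mm from its pocket's centre by the tool readings and looked seated, with the lid still open.
- **Lid:** I pushed it over with the closed fingers and it sank shut by itself. Its free edge showed at image row 179–180, where a shut lid should be at 182, and its width was within 2–3 px of the expected value. That is inside the 0.04 rad limit, though I did not press down on it to make sure.
- **Other things on the bench:** Comparing the first and last top views around the gauge, bottle and tape roll showed no change. I did not check the stopwatch separately. My moves kept well above the bench between picks, and no reported wrist force exceeded about 5 N.
- **Slips along the way:** The first move call was refused because of a row format error, and nothing moved. One measurement first picked the cabinet instead of the medium bar, and I corrected it before grasping.

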